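# Change over the flasks on a three-place reaction hotplate in a fume hood

## Robot

A 6-joint arm with a two-finger parallel gripper is mounted at the origin on the work surface. World frame = base frame: x ahead of the robot, y to its left, z up, the work surface at z = 0. Lengths are in mm, angles in rad, forces in N, time in s.
With the tool pointing down it reaches from about 275 to 750 mm from the base axis. Payload 10.2 kg.
Tool frame: the origin (TCP) lies between the finger pads; the fingertips stand 11 mm ahead of it and the grasp point (between the pads) lies 8 mm behind it (ctrl.tip_extent is the distance from the TCP to the fingertips, in mm); z points along the fingers, y is the direction in which the jaws open and shut (so a half turn about z gives the same grasp; the last joint's range is limited). The gripper opens to 85 mm and grips with 20 to 120 N. Pads are 22 mm wide; open, the fingers measure 114 mm over their backs; the gripper's body (76 mm by 85 mm) begins 54 mm behind the grasp point. The pads swing forward as they close: fully open they stand 13 mm farther back than shut.
Start: joints at [-0.223, 0.313, 1.498, -0, 1.331, -0.223], TCP at [525.006, -0.014, 242.294] pointing down, gripper open.
Joint ranges: [-2.94, 2.94], [-0.97, 2.17], [0.19, 2.56], [-1.23, 4.37], [0.02, 3.11], [-2.88, 2.88]. Speed limits (rad/s): [2.39, 2.39, 3.01, 3.14, 3.14, 3.14].

## Interface

Orientations are given as a unit quaternion [w, x, y, z].
In Python, from rig import ctrl gives the robot as it stands.
- The arm moves only by the tool apply_moves, never from a script. Its argument "commands" is a list of rows, each a list of 5 numbers: the finger opening in cm, from 0 to 8.54, then the shift along the tool's x, y, z in cm, then the turn about the tool's z in rad. In form: [[jaw, dx, dy, dz, roll], ...]. A call has 1 to 12 rows; each row shifts and turns the commanded pose from where the row before left it, along the tool's axes as they then stand; what a row does not reach is not made up. A row lasts 1/12 s, in which the tool goes at most 41.7 mm and 7.16 degrees, less where a joint would pass 70% of its speed; a pose out of reach is approached as far as the arm can. A call with a gripper value outside its range is refused whole. The fingers move at their own pace and stop on an object; "squeeze" is the grip in N (left out, the last holds). Time passes only in rows, so rows that do not move let the fingers close. It gives the time, the measured TCP pose, the force and the opening at its end, in the units of the state.
- ctrl.sense(): the state, without advancing time (a new reading comes with each control period).
- ctrl.capture(name): name is "scene" or "side" or "wrist"; returns the picture (420x560x3 uint8, red, green, blue); there is no depth.
- ctrl.camera_info(name): a dict with "fov_y" (degrees; the focal length in pixels is half the picture's height over the tangent of half this angle, whatever the lens; pixels are square), "cx", "cy" (the principal point, pixels), "camera_from_world" (4x4, takes a point from world to camera coordinates). Camera axes: x right, y down, z forward; pixel columns grow to the right and rows downward; lengths in mm; the calibration is good to about 2 mm. A picture is of the moment at which its call begins: read the wrist's pose just before it. camera_info takes no time and is no camera call; for the wrist camera it gives the pose at the moment of the call.
- ctrl.finish_job(): hands the job in, once; it reports no verdict.
The state is a dict: "time_s": time; "joints": joint angles; "dq": joint speeds; "tau": joint torques, N m; "eef_pos": TCP position; "ee_rot": TCP orientation; "force": force on the tool from outside, world axes, zero at the start; "wrist_torque": the same for the moment, N m; "grip_width": opening from 0.0 (shut) to 1.0 (fully open).
Only numpy, scipy, OpenCV 4.12 (cv2) and the standard library are available. Lean on these libraries where they do the work, as an engineer would, in place of code of your own. Each camera call takes 0.05 s, during which the arm holds its last target.

## Task

The reaction in the flask with the red stopper, which sits in one of the heating blocks, is finished: move that flask to the empty cork ring. Load the three brown flasks with white stoppers from their cork rings into the heating blocks, each into the block whose well fits its bulb. Set every flask down gently without dropping it, leave it fully seated and upright, and do not shift the clear conical flask or the white jar that stand among them.

Things in the scene. Friction and masses are not known exactly. Their poses are not given: they have to be found in the camera images.
- flask_done: amber (brown) glass round-bottom flask, 130 g, weighted low: ball-shaped bulb 64 mm across; plain straight neck 28 mm across from the bulb to 104 mm above the origin, then a fixed red stopper 27 mm across, top at 118 mm. Origin: bottom of the bulb; z up the neck. Starts upright, seated in the well of block_100, where flask_100 belongs.
- flask_250: amber (brown) glass round-bottom flask, 200 g, weighted low: ball-shaped bulb 85 mm across; plain straight neck 28 mm across from the bulb to 125 mm above the origin, then a fixed white stopper 27 mm across, top at 139 mm. Origin: bottom of the bulb; z up the neck. Starts upright on a loose cork ring 104 mm across, 28 mm high; origin about 15 mm above the table.
- flask_100: amber (brown) glass round-bottom flask, 130 g, weighted low: ball-shaped bulb 64 mm across; plain straight neck 28 mm across from the bulb to 104 mm above the origin, then a fixed white stopper 27 mm across, top at 118 mm. Origin: bottom of the bulb; z up the neck. Starts upright on a loose cork ring 80 mm across, 24 mm high; origin about 15 mm above the table.
- flask_50: amber (brown) glass round-bottom flask, 90 g, weighted low: ball-shaped bulb 51 mm across; plain straight neck 28 mm across from the bulb to 91 mm above the origin, then a fixed white stopper 27 mm across, top at 105 mm. Origin: bottom of the bulb; z up the neck. Starts upright on a loose cork ring 68 mm across, 22 mm high; origin about 15 mm above the table.
- block_250: aluminium heating block, 108 mm across, 35 mm high, fixed in the row of three on the white hotplate (plate top 63 mm above the table), in any order. Dark round-bottomed well, 76 mm wide at the mouth, 23 mm deep, fits the 85 mm bulb; seated, that flask's origin is on the axis 12 mm above the block's origin. Origin: centre of underside; z up.
- block_100: aluminium heating block, 88 mm across, 30 mm high, fixed in the row of three on the white hotplate (plate top 63 mm above the table), in any order. Dark round-bottomed well, 57 mm wide at the mouth, 18 mm deep, fits the 64 mm bulb; seated, that flask's origin is on the axis 12 mm above the block's origin. Origin: centre of underside; z up. At the start flask_done sits in it.
- block_50: aluminium heating block, 76 mm across, 26 mm high, fixed in the row of three on the white hotplate (plate top 63 mm above the table), in any order. Dark round-bottomed well, 46 mm wide at the mouth, 14 mm deep, fits the 51 mm bulb; seated, that flask's origin is on the axis 12 mm above the block's origin. Origin: centre of underside; z up.
- ring_free: the one cork ring with no flask on it at the start: a loose ring 80 mm in diameter, 24 mm high, with a hole 44 mm across, lying flat on the table, 60 g. A flask with a 64 mm bulb sits on its hole with the flask's origin about 15 mm above the ring's origin. Origin: centre of the underside; z up.
- conical: bystander, not to be shifted: a loose clear-glass conical flask, 84 mm across the foot and 136 mm high to the top of its blue stopper. Origin: centre of the underside; z up.
- jar: bystander, not to be shifted: a loose white plastic jar with a blue lid, 68 mm in diameter and 88 mm high. Origin: centre of the underside; z up.

How it is judged:
By the outcome, as a careful person would: the job done as asked, in the order asked, and still so for the second after the job is handed in, with the robot touching nothing.
It also fails if it takes over 120 s, if anything falls off the work surface, if the arm or the gripper's body presses on something with over 40 N, if the wrist force passes 120 N, or if a joint passes its speed limit or range.

## Working session

There is one attempt and no reset: what is moved stays moved. The work goes in short steps, Python scripts to look and compute and a tool call to move; the robot and the scene stay as the last step left them, time stands still between calls to the robot, and variables do not carry over. Pictures are saved under pics/ and viewed, and the job is handed in when it is done.

Besides the shell and the picture viewer there is one more tool, called after "Call:" by a JSON object that holds its "method" and its "body". apply_moves: Moves the arm, as the interface text tells. Its arguments: {"type":"object","properties":{"commands":{"type":"array"},"squeeze":{"type":"number"}},"required":["commands"]}

```bash
ls; mkdir -p pics; python3 - <<'E'
from rig import ctrl
import cv2,numpy as np
np.set_printoptions(precision=4,suppress=True)
for n in ["scene","side","wrist"]:
    i=ctrl.camera_info(n); print(n,i)
    cv2.imwrite(f"pics/{n}0.png",ctrl.capture(n)[:,:,::-1])
print(ctrl.sense(), ctrl.tip_extent)
E
```

```text
pics
scene {'fov_y': 48.3273765696931, 'cx': 273.6572416630303, 'cy': 205.3030099563845, 'camera_from_world': array([[  -0.0644,    0.9979,    0.0022,   43.8707],
       [   0.8272,    0.0546,   -0.5593, -406.2388],
       [  -0.5583,   -0.0342,   -0.829 , 1773.8716],
       [   0.    ,    0.    ,    0.    ,    1.    ]])}
side {'fov_y': 45.93337975179082, 'cx': 277.5818420897776, 'cy': 209.06668788984055, 'camera_from_world': array([[  -0.9973,   -0.0689,    0.0244,  561.2652],
       [  -0.0541,    0.4717,   -0.8801,  109.6   ],
       [   0.0492,   -0.8791,   -0.4742, 1324.4272],
       [   0.    ,    0.    ,    0.    ,    1.    ]])}
wrist {'fov_y': 66.49673676039639, 'cx': 277.77086851423945, 'cy': 213.80457776979478, 'camera_from_world': array([[   1.    ,   -0.0005,   -0.0008, -526.0662],
       [  -0.0002,   -0.9614,    0.2752,  -36.521 ],
       [  -0.0009,   -0.2752,   -0.9614,  379.2938],
       [   0.    ,    0.    ,    0.    ,    1.    ]])}
{'time_s': 0.15, 'joints': array([-0.2234,  0.3133,  1.4982,  0.    ,  1.331 , -0.2234]), 'dq': array([ 0.0007, -0.0027, -0.0032,  0.0005,  0.0026, -0.0028]), 'tau': array([  0.0018, -41.2369, -25.9797,  -0.0002,   0.0032,  -0.    ]), 'eef_pos': array([524.8241,   0.0433, 241.8682]), 'ee_rot': array([-0.0004,  0.7071,  0.7071, -0.0003]), 'force': array([ 0.4386, -0.2339, -0.0557]), 'wrist_torque': array([0.0035, 0.0295, 0.0787]), 'grip_width': 1.00118088452075} 11.0
```

View pics/scene0.png

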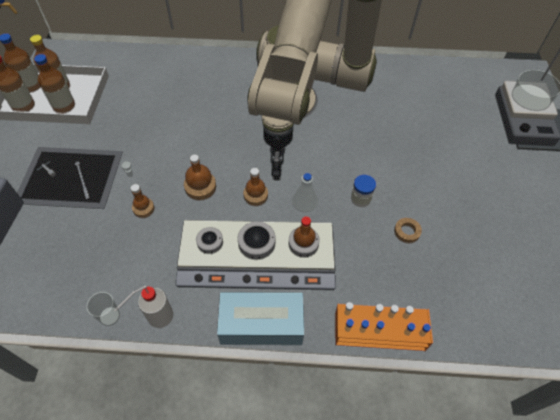

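View pics/side0.png

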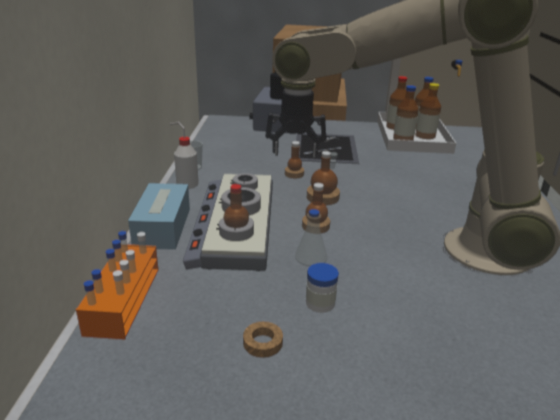

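View pics/wrist0.png

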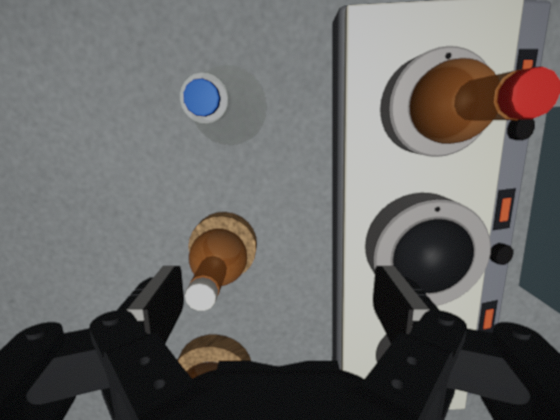

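The scene view shows four flasks. The red-stoppered one is in the right block at about (305,222), and the white stoppers are near (195,160), (254,174) and (136,190). The free ring is at (408,230), and the conical flask and jar stand between them. Next I'll measure these.

```bash
cat > h.py <<'E'
import numpy as np,cv2
from rig import ctrl
np.set_printoptions(precision=2,suppress=True)
def ray(info,u,v,h=420):
    f=h/2/np.tan(np.radians(info["fov_y"]/2)); T=info["camera_from_world"]; R,t=T[:3,:3],T[:3,3]
    d=R.T@np.array([(u-info["cx"])/f,(v-info["cy"])/f,1]); return -R.T@t, d/np.linalg.norm(d)
def onz(info,u,v,z):
    o,d=ray(info,u,v); return o+d*(z-o[2])/d[2]
def tri(i1,p1,i2,p2):
    o1,d1=ray(i1,*p1);o2,d2=ray(i2,*p2)
    s=np.linalg.lstsq(np.c_[d1,-d2],o2-o1,rcond=None)[0]
    a,b=o1+s[0]*d1,o2+s[1]*d2; return (a+b)/2,np.linalg.norm(a-b)
def proj(info,p):
    f=210/np.tan(np.radians(info["fov_y"]/2)); T=info["camera_from_world"]; c=T[:3,:3]@np.asarray(p)+T[:3,3]
    return f*c[0]/c[2]+info["cx"],f*c[1]/c[2]+info["cy"]
def comps(mask,amin=15,amax=5000):
    n,l,s,c=cv2.connectedComponentsWithStats(mask.astype(np.uint8))
    return [(c[i].round(1),s[i][:5]) for i in range(1,n) if amin<=s[i][4]<=amax]
E
python3 - <<'E'
from h import *
for n,(x0,y0,x1,y1) in {"scene":(120,140,430,260),"side":(200,130,350,360)}.items():
    im=cv2.imread(f"pics/{n}0.png"); hsv=cv2.cvtColor(im,cv2.COLOR_BGR2HSV); H,S,V=[hsv[...,k].astype(int) for k in range(3)]
    roi=np.zeros(H.shape,bool); roi[y0:y1,x0:x1]=1
    M={"white":(S<45)&(V>150),"red":((H<6)|(H>174))&(S>170)&(V>120),"blue":(H>100)&(H<125)&(S>150),"cork":(H>5)&(H<18)&(S>80)&(V>60),"dark":(V<40)}
    for k,m in M.items():
        for c in comps(m&roi): print(n,k,c[0],c[1])
    cv2.imwrite(f"pics/{n}0c.png",cv2.resize(im[y0:y1,x0:x1],None,fx=2.5,fy=2.5,interpolation=cv2.INTER_CUBIC))
E
```

```text
scene white [193.8 157.2] [190 154   9   7  50]
scene white [125.8 164.4] [122 162   8   6  37]
scene white [254.3 170.6] [250 168   9   7  48]
scene white [134.4 187. ] [130 184   9   7  49]
scene white [251.1 240. ] [ 178  220  156   40 3776]
scene red [305.7 220.7] [302 217   8   8  52]
scene blue [307.1 176.3] [304 174   7   6  35]
scene blue [364.4 183.9] [355 175  20  19 302]
scene cork [199.  181.6] [184 162  32  38 859]
scene cork [255.2 191.2] [244 176  24  29 511]
scene cork [141.9 205. ] [132 191  22  26 394]
scene cork [407.5 229.7] [395 218  26  24 378]
scene cork [304.2 235.2] [294 225  21  22 334]
scene dark [277.6 145. ] [266 140  25  16 205]
scene dark [276.2 169.2] [272 161  10  18  87]
scene dark [256.1 236.4] [245 227  24  20 279]
scene dark [208.8 237.2] [203 232  13  11  74]
side white [240.2 220.4] [ 203  174   68   78 1936]
side white [318.3 185. ] [315 184   8   3  21]
side red [235.4 186.3] [232 185   8   4  25]
side blue [313.6 211.7] [310 210   8   4  26]
side blue [322.5 272.4] [308 264  30  18 423]
side cork [294.4 164.9] [286 148  18  29 301]
side cork [323. 191.] [307 158  32  72 995]
side cork [235.4 193.2] [231 192  10   3  19]
side cork [235.6 213.3] [225 202  23  22 362]
side cork [304.8 220. ] [303 216   5   9  33]
side cork [262.5 338.8] [244 322  39  35 956]
side dark [305.9 134.6] [275 130  51  14 198]
```

View pics/scene0c.png

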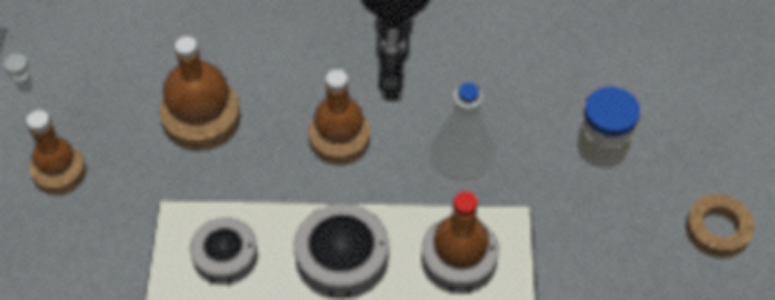

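View pics/side0c.png

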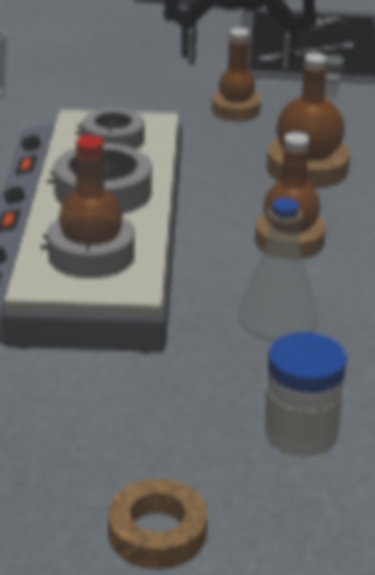

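The crops confirm the block order along +y: 50, 250, 100. The flasks on rings sit at the left (50), middle-left (250) and middle (100). Next are coarse positions from rays at known heights.

```bash
python3 - <<'E'
from h import *
s=ctrl.camera_info("scene"); d=ctrl.camera_info("side")
for n,u,v,z in [("f250",193.8,157.2,15+134),("f100",254.3,170.6,15+113),("f50",134.4,187.0,15+100),("done",305.7,220.7,75+113),("con",307.1,176.3,133),("jar",364.4,183.9,80),("ring",407.5,229.7,12),("w250",256.1,236.4,80),("w50",208.8,237.2,78)]:
    print(n,onz(s,u,v,z))
print("tri done",tri(s,(305.7,220.7),d,(235.4,186.3+1.5)), "con",tri(s,(307.1,176.3),d,(313.6,211.7)),"jar",tri(s,(364.4,183.9),d,(322.5,272.4)),"ring",tri(s,(407.5,229.7),d,(262.5,338.8)))
# f100 side stopper blob ~ (318.3,186)
print("f100",tri(s,(254.3,170.6),d,(318.3,187)))
E
```

```text
f250 [ 432.84 -258.7   149.  ]
f100 [455.62 -73.51 128.  ]
f50 [ 531.02 -426.34  115.  ]
done [662.25  83.82 188.  ]
con [470.65  86.22 133.  ]
jar [447.57 266.17  80.  ]
ring [563.06 403.77  12.  ]
w250 [656.53 -52.23  80.  ]
w50 [ 666.93 -187.6    78.  ]
tri done (array([662.83,  84.1 , 187.57]), np.float64(1.530827051419206)) con (array([471.96,  86.19, 134.5 ]), np.float64(0.2399450727417532)) jar (array([449.24, 265.49,  82.95]), np.float64(0.9572005436514122)) ring (array([564.41, 404.06,  12.24]), np.float64(2.279966595763902))
f100 (array([457.85, -72.83, 127.31]), np.float64(4.533945605664299))
```

Call:
{"method": "apply_moves", "body": {"commands": [[8.5, 1.5, 2.4, -1.5, 0], [8.5, 1.5, 2.4, -1.5, 0], [8.5, 1.5, 2.4, -1.5, 0], [8.5, 1.5, 2.3, -1.5, 0], [8.5, 0, 0, 0, 0], [8.5, 0, 0, 0, 0], [8.5, 0, 0, 0, 0]]}}

```text
time_s: 0.73
eef_pos: [619.4, 59.7, 301.2]
ee_rot: [-0.001, 0.707, 0.707, -0.001]
force: [1.3, -0.2, 0.4]
grip_width: 1.0
```

```bash
cat >> h.py <<'E'
def snap(tag):
    s=ctrl.sense(); i=ctrl.camera_info("wrist"); im=ctrl.capture("wrist")[:,:,::-1].copy()
    cv2.imwrite(f"pics/{tag}.png",im); np.savez(f"pics/{tag}.npz",T=i["camera_from_world"],fov_y=i["fov_y"],cx=i["cx"],cy=i["cy"])
    print("t",s["time_s"],"pos",s["eef_pos"],"q",s["ee_rot"],"F",s["force"],"grip",s["grip_width"]); return i,im,s
def load(tag):
    z=np.load(f"pics/{tag}.npz"); return {"camera_from_world":z["T"],"fov_y":float(z["fov_y"]),"cx":float(z["cx"]),"cy":float(z["cy"])},cv2.imread(f"pics/{tag}.png")
def masks(im):
    hsv=cv2.cvtColor(im,cv2.COLOR_BGR2HSV); H,S,V=[hsv[...,k].astype(int) for k in range(3)]
    return {"white":(S<40)&(V>165),"red":((H<6)|(H>174))&(S>150)&(V>90),"blue":(H>100)&(H<125)&(S>150),"cork":(H>5)&(H<18)&(S>80)&(V>60),"dark":(V<45)}
def show(im,keys,amin=60,amax=20000):
    m=masks(im)
    for k in keys:
        for c in comps(m[k],amin,amax): print(k,c[0],c[1])
E
python3 - <<'E'
from h import *
i,im,s=snap("w1"); show(im,["white","red","dark","blue"])
E
```

```text
t 0.7333 pos [619.4   59.73 301.24] q [-0.    0.71  0.71 -0.  ] F [ 1.26 -0.15  0.43] grip 0.9997355512125763
white [553.   33.3] [545  22  15  22 259]
white [309.  154.2] [ 280  126   77   77 1221]
white [506.8 251.9] [ 488  198   41  112 2662]
red [333.2 181.9] [316 165  35  34 892]
dark [397.2 134.8] [390 117  17  37 272]
dark [398.  177.4] [389 169  19  18 279]
dark [391.3 240.1] [385 226  15  31 186]
dark [320.3 282.9] [ 289  255   63   57 2559]
blue [104.1   4.6] [ 76   0  53  13 454]
blue [119.6 169.4] [106 157  28  26 561]
```

View pics/w1.png

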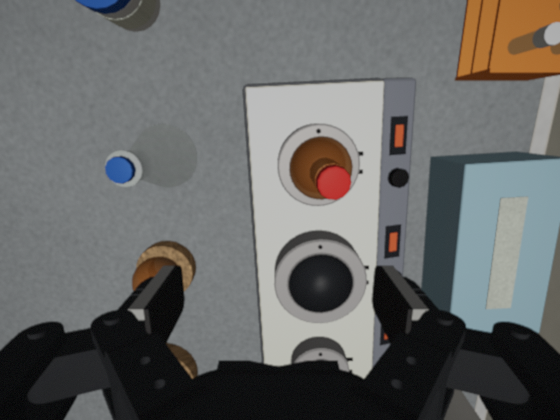

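The wrist view shows the red stopper at (333,182) over block_100's ring at about (319,164). The 250 well is at (320,283).

```bash
python3 - <<'E'
from h import *
i,im=load("w1")
print("red top",onz(i,333.2,181.9,193-2), "block100",onz(i,318.5,164.5,93),"w250 mouth",onz(i,320.3,282.9,94),"con",onz(i,119.6,169.4,134))
for a,b,z in [((280,164),(357,164),93),((318,126),(318,203),93)]: print(np.linalg.norm(onz(i,*a,z)-onz(i,*b,z)))
for a,b,z in [((289,283),(352,283),98),((320,255),(320,312),98)]: print(np.linalg.norm(onz(i,*a,z)-onz(i,*b,z)))
g=cv2.resize(im[110:340,250:400],None,fx=3.4,fy=2.6,interpolation=cv2.INTER_CUBIC); g=cv2.resize(im[110:340,250:400],None,fx=2.6,fy=2.6,interpolation=cv2.INTER_CUBIC)
cv2.imwrite("pics/w1c.png",g)
E
```

```text
red top [663.16  84.66 191.  ] block100 [663.67  85.49  93.  ] w250 mouth [670.45 -53.05  94.  ] con [472.41  86.18 134.  ]
81.52053483571136
81.4091453108124
73.17254997515079
73.60304935423876
```

View pics/w1c.png

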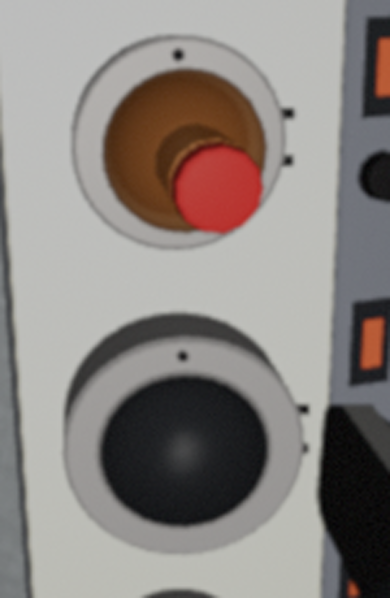

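Call:
{"method": "apply_moves", "body": {"commands": [[8.5, 1.3, 2.2, 0, 0], [8.5, 1.2, 2.2, 0, 0], [8.5, 0, 0, 2.5, 0], [8.5, 0, 0, 2.5, 0], [8.5, 0, 0, 0, 0], [8.5, 0, 0, 0, 0], [8.5, 0, 0, 0, 0]]}}

```text
time_s: 1.37
eef_pos: [664.0, 84.5, 254.1]
ee_rot: [0.001, 0.707, 0.707, 0.001]
force: [-0.3, 0.4, 0.9]
grip_width: 0.996
```

```bash
python3 - <<'E'
from h import *
i,im,s=snap("w2"); show(im,["white","red","dark"],200)
E
```

```text
t 1.3667 pos [663.99  84.53 254.14] q [0.   0.71 0.71 0.  ] F [-0.28  0.44  0.86] grip 0.9957931742625715
white [538.   52.8] [527  41  23  25 436]
white [536.4 118.8] [527  97  21  45 488]
white [276.9 203.1] [  195   103   154   267 19752]
white [273.5 177.5] [ 232  155   87   74 1439]
white [490.7 279.3] [ 472  232   41   98 2638]
red [274.5 232.6] [ 255  214   40   38 1174]
dark [368.2 159.3] [361 140  18  41 353]
dark [369.6 206.5] [359 197  22  20 338]
dark [281.5 326.5] [ 247  297   70   60 3076]
```

View pics/w2.png

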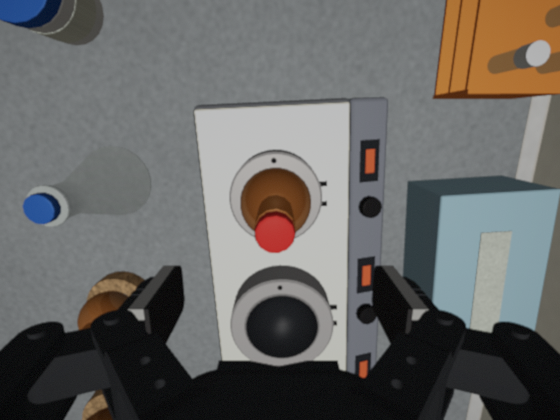

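```bash
python3 - <<'E'
from h import *
i,im=load("w2")
print("red",onz(i,274.5,232.6,192),"b100",onz(i,276.5,195.5,93),"w250",onz(i,281.5,326.5,98),"b250 rim",onz(i,282,322,98))
i,im=load("w1"); print("w250",onz(i,320.5,283.2,98),onz(i,320.4,281.2,98))
E
```

```text
red [663.51  85.22 192.  ] b100 [664.63  87.27  93.  ] w250 [669.55 -51.37  98.  ] b250 rim [670.06 -45.97  98.  ]
w250 [670.12 -51.3   98.  ] [669.91 -48.72  98.  ]
```

Call:
{"method": "apply_moves", "body": {"commands": [[8.5, 0.1, 0, 3.0, 0], [8.5, 0, 0, 3.0, 0], [8.5, 0, 0, 2.5, 0], [8.5, 0, 0, 1.5, 0], [8.5, 0, 0, 0, 0], [8.5, 0, 0, 0, 0]]}}

```text
time_s: 1.92
eef_pos: [664.4, 85.8, 153.7]
ee_rot: [0.0, 0.707, 0.707, 0.0]
force: [-0.0, 0.7, 0.7]
grip_width: 0.993
```

Call:
{"method": "apply_moves", "body": {"commands": [[3.5, 0, 0, 0, 0], [2.0, 0, 0, 0, 0], [2.0, 0, 0, 0, 0], [2.0, 0, 0, 0, 0], [2.0, 0, 0, 0, 0], [2.0, 0, 0, 0, 0], [2.0, 0, 0, 0, 0], [2.0, 0, 0, 0, 0]], "squeeze": 30}}

```text
time_s: 2.58
eef_pos: [663.9, 86.0, 152.9]
ee_rot: [0.0, 0.707, 0.707, -0.0]
force: [-4.5, 0.4, 5.9]
grip_width: 0.318
```

```bash
python3 - <<'E'
from h import *
i,im,s=snap("w3")
print(s["wrist_torque"])
E
```

```text
t 2.5833 pos [663.92  85.99 152.88] q [ 0.    0.71  0.71 -0.  ] F [-4.48  0.35  5.92] grip 0.31848868985410833
[-0.06  0.82  0.04]
```

View pics/w3.png

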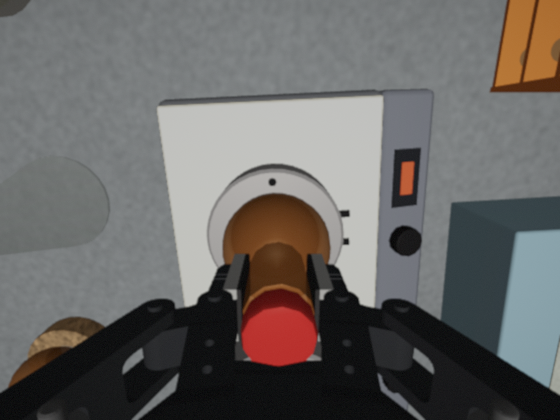

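Call:
{"method": "apply_moves", "body": {"commands": [[2.0, 0, 0, -0.5, 0], [2.0, 0, 0, -1.0, 0], [2.0, 0, 0, -2.0, 0], [2.0, 0, 0, -2.5, 0], [2.0, 0, 0, -2.5, 0], [2.0, 0, 0, -1.5, 0], [2.0, 0, 0, 0, 0], [2.0, 0, 0, 0, 0]]}}

```text
time_s: 3.3
eef_pos: [664.2, 86.0, 252.6]
ee_rot: [0.0, 0.707, 0.707, 0.0]
force: [0.4, -0.2, -2.3]
grip_width: 0.321
```

Call:
{"method": "apply_moves", "body": {"commands": [[2.0, 1.0, -0.4, 0, 0], [2.0, 2.0, -0.9, 0, 0], [2.0, 2.5, -1.1, 0, 0], [2.0, 2.5, -1.1, 0, 0], [2.0, 2.5, -1.1, 0, 0], [2.0, 2.5, -1.1, 0, 0], [2.0, 2.5, -1.1, 0, 0], [2.0, 2.5, -1.1, 0, 0], [2.0, 2.0, -0.9, 0, 0], [2.0, 1.0, -0.4, 0, 0], [2.0, 0, 0, 0, 0], [2.0, 0, 0, 0, 0]]}}

```text
time_s: 4.3
eef_pos: [571.8, 295.9, 251.4]
ee_rot: [-0.0, 0.707, 0.707, -0.001]
force: [0.4, 0.8, -2.2]
grip_width: 0.323
```

```bash
python3 - <<'E'
from h import *
i,im,s=snap("w4"); show(im,["cork","red"],200); print(i["camera_from_world"])
E
```

```text
t 4.3 pos [571.82 295.88 251.41] q [-0.    0.71  0.71 -0.  ] F [ 0.36  0.79 -2.21] grip 0.3233224096295889
cork [270.3  81.3] [ 234   43   74   80 3236]
cork [530.8 193.3] [  484    64    76   235 12777]
cork [276.4 243.3] [ 223  194  107  121 7772]
red [278.7 331.1] [ 241  294   77   73 4355]
[[   1.      0.     -0.   -573.13]
 [   0.     -0.96    0.28  244.59]
 [  -0.     -0.28   -0.96  470.18]
 [   0.      0.      0.      1.  ]]
```

View pics/w4.png

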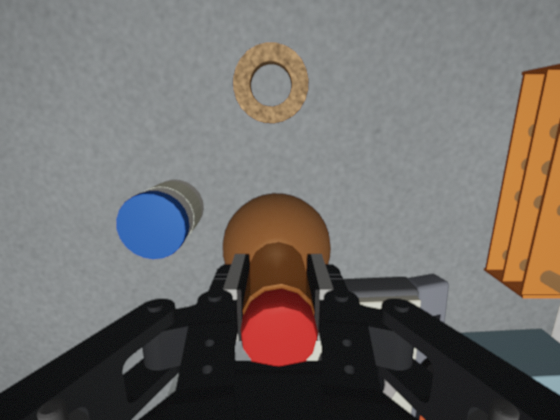

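The wrist view shows the free ring at about (271,82) and the jar lid at (153,225). The flask hangs straight between the pads.

```bash
python3 - <<'E'
from h import *
i,im=load("w4")
m=masks(im)["cork"].astype(np.uint8); m[:, :220]=0; m[130:]=0; m[:,320:]=0
m=cv2.morphologyEx(m,cv2.MORPH_CLOSE,np.ones((5,5)))
cs,h=cv2.findContours(m,cv2.RETR_CCOMP,cv2.CHAIN_APPROX_NONE)
for c,hh in zip(cs,h[0]):
    if len(c)<30: continue
    e=cv2.fitEllipse(c); z=24 if hh[3]>=0 else 24
    p=onz(i,*e[0],z); print(hh[3]>=0,e,p,[np.linalg.norm(onz(i,e[0][0]-a,e[0][1],z)-onz(i,e[0][0]+a,e[0][1],z)) for a in (e[1][0]/2,)])
s=ctrl.camera_info("scene");
E
```

```text
False ((270.3822937011719, 82.44181823730469), (73.4056625366211, 79.09329986572266), 177.9639892578125) [565.37 404.52  24.  ] [np.float64(76.75380669131859)]
True ((270.6836242675781, 84.90690612792969), (42.17989730834961, 44.30263900756836), 1.8359434604644775) [565.67 402.12  24.  ] [np.float64(44.191154067930526)]
```

```bash
python3 - <<'E'
from h import *
i,im=load("w4")
for p in [(270.4,82.4),(270.7,84.9)]: print(onz(i,*p,12))
print(onz(i,276.5,247,170+32-13))
E
```

```text
[565.12 405.88  12.  ]
[565.43 403.36  12.  ]
[572.42 286.5  189.  ]
```

Call:
{"method": "apply_moves", "body": {"commands": [[2.0, 1.5, -0.15, 0, 0], [2.0, 2.5, -0.2, 0, 0], [2.0, 2.8, -0.2, 0, 0], [2.0, 2.5, -0.1, 0, 0], [2.0, 1.55, 0, 1.0, 0], [2.0, 0, 0, 2.5, 0], [2.0, 0, 0, 3.0, 0], [2.0, 0, 0, 3.0, 0], [2.0, 0, 0, 2.0, 0], [2.0, 0, 0, 1.0, 0], [2.0, 0, 0, 0, 0], [2.0, 0, 0, 0, 0]]}}

```text
time_s: 5.35
eef_pos: [566.1, 404.4, 128.1]
ee_rot: [0.0, 0.707, 0.707, 0.0]
force: [0.4, 0.7, -0.9]
grip_width: 0.319
```

```bash
python3 - <<'E'
from h import *
i,im,s=snap("w5"); show(im,["cork","red"],200)
for n in ("scene","side"): cv2.imwrite(f"pics/{n}5.png",cv2.resize(ctrl.capture(n)[:,:,::-1][150:350] if n=="scene" else ctrl.capture(n)[:,:,::-1][200:400],None,fx=1.4,fy=1.4))
E
```

```text
t 5.35 pos [566.12 404.43 128.11] q [0.   0.71 0.71 0.  ] F [ 0.41  0.68 -0.94] grip 0.31851687941637485
cork [275.6 228.6] [  223   163   107   152 10533]
red [278.7 332.1] [ 241  296   76   71 4217]
```

View pics/w5.png

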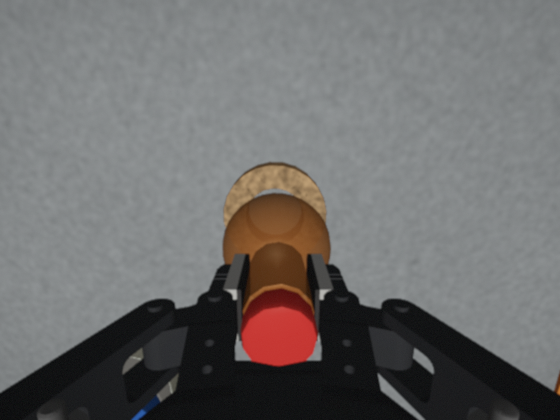

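View pics/side5.png

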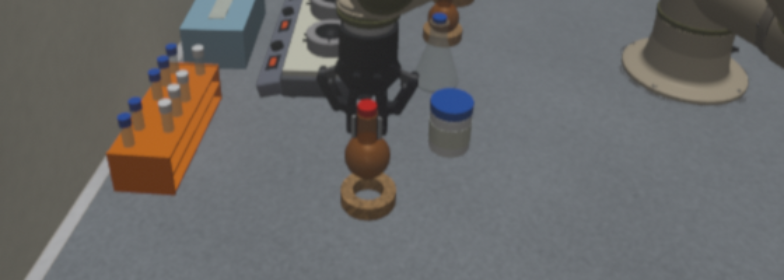

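The wrist view shows the bulb (x 223–330) centred over the ring (x 224–325), so I'll lower it gently.

Call:
{"method": "apply_moves", "body": {"commands": [[2.0, 0, -0.05, 1.2, 0], [2.0, 0, 0, 1.0, 0], [2.0, 0, 0, 0.5, 0], [2.0, 0, 0, 0.3, 0], [2.0, 0, 0, 0.2, 0], [2.0, 0, 0, 0.1, 0], [2.0, 0, 0, 0, 0], [2.0, 0, 0, 0, 0]]}}

```text
time_s: 6.17
eef_pos: [565.2, 404.6, 94.7]
ee_rot: [0.0, 0.707, 0.707, 0.0]
force: [0.3, 0.8, -2.2]
grip_width: 0.321
```

Call:
{"method": "apply_moves", "body": {"commands": [[2.0, 0, 0, 0.1, 0], [2.0, 0, 0, 0.05, 0], [2.0, 0, 0, 0.0, 0], [2.0, 0, 0, 0, 0]]}}

```text
time_s: 6.5
eef_pos: [565.3, 404.7, 93.5]
ee_rot: [0.0, 0.707, 0.707, 0.001]
force: [-0.2, 0.4, 2.5]
grip_width: 0.317
```

Call:
{"method": "apply_moves", "body": {"commands": [[2.0, 0, 0, 0.05, 0], [2.6, 0, 0, 0, 0], [3.0, 0, 0, 0, 0], [3.5, 0, 0, 0, 0], [4.5, 0, 0, 0, 0], [6.0, 0, 0, 0, 0], [8.0, 0, 0, 0, 0], [8.0, 0, 0, 0, 0], [8.0, 0, 0, 0, 0]]}}

```text
time_s: 7.25
eef_pos: [565.0, 404.5, 92.2]
ee_rot: [-0.0, 0.707, 0.707, -0.0]
force: [0.9, 0.3, -0.4]
grip_width: 0.935
```

```bash
python3 - <<'E'
from h import *
i,im,s=snap("w6"); show(im,["cork","red"],200)
E
```

```text
t 7.25 pos [565.02 404.45  92.23] q [-0.    0.71  0.71 -0.  ] F [ 0.92  0.28 -0.44] grip 0.9346967911640548
cork [275.8 231.7] [  217   169   119   144 11691]
red [273.8 329.3] [ 236  294   77   72 4265]
```

View pics/w6.png

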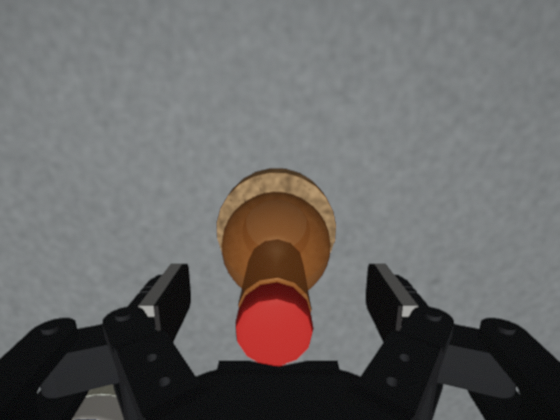

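Call:
{"method": "apply_moves", "body": {"commands": [[8.5, 0, 0, -1.0, 0], [8.5, 0, 0, -2.5, 0], [8.5, 0, 0, -3.5, 0], [8.5, 0, 0, -3.5, 0], [8.5, 0, 0, -2.5, 0], [8.5, 0, 0, -1.0, 0], [8.5, 0, 0, 0, 0], [8.5, 0, 0, 0, 0]]}}

```text
time_s: 7.97
eef_pos: [564.8, 404.4, 231.5]
ee_rot: [-0.0, 0.707, 0.707, -0.0]
force: [0.1, 0.4, -0.7]
grip_width: 0.996
```

```bash
python3 - <<'E'
from h import *
i,im,s=snap("w7"); show(im,["cork","red"],200)
cs,_=cv2.findContours(masks(im)["red"].astype(np.uint8),cv2.RETR_EXTERNAL,cv2.CHAIN_APPROX_NONE)
print(onz(i,*cv2.fitEllipse(max(cs,key=len))[0],15+116))
d=ctrl.capture("side")[:,:,::-1]; cv2.imwrite("pics/side7.png",cv2.resize(d[250:400,180:400],None,fx=3.5,fy=3.5,interpolation=cv2.INTER_CUBIC))
show(d,["red","cork"],20,2000)
E
```

```text
t 7.9667 pos [564.8  404.4  231.47] q [-0.    0.71  0.71 -0.  ] F [ 0.13  0.37 -0.67] grip 0.9962825754677004
cork [277.  182.5] [ 241  152   73   68 3357]
cork [533.  260.6] [ 489  173   71  182 8596]
red [276.4 214.3] [260 198  34  34 907]
[565.21 406.23 131.  ]
red [183.9 138.8] [180 137   9   5  30]
red [263.2 292.3] [258 288  12  10  94]
cork [432.4 110.3] [422 105  19  10 116]
cork [412.  115.2] [407 113  10   5  26]
cork [390.6 125.4] [388 124   6   4  21]
cork [425.6 135.1] [418 133  16   5  59]
cork [403.1 137.1] [395 136  17   3  30]
cork [500.1 138.8] [494 136  14   7  63]
cork [294.5 166. ] [287 152  17  26 288]
cork [322.8 191.4] [ 306  158   33   72 1057]
cork [194.3 243.8] [192 241   5   6  21]
cork [262.6 331.4] [ 244  298   39   59 1527]
```

View pics/w7.png

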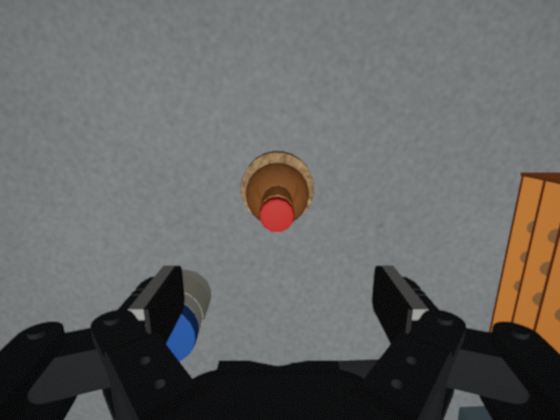

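View pics/side7.png

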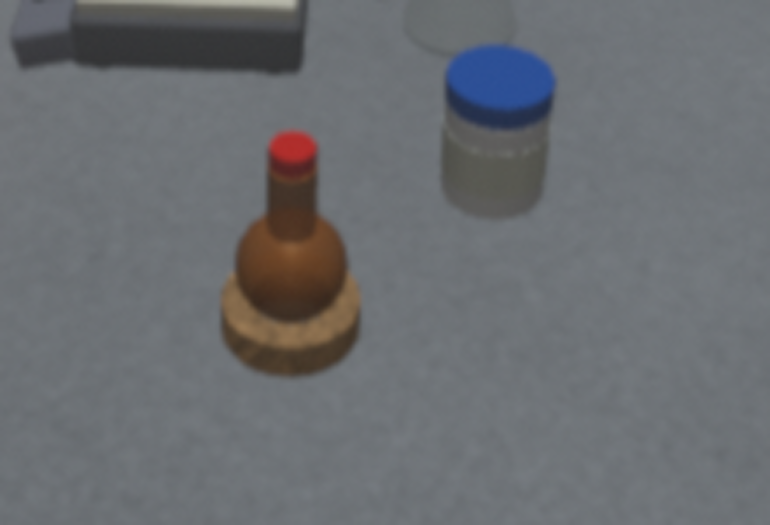

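flask_done is seated upright on the ring: the side view shows the stopper directly above the bulb, and the wrist ray gives its top at (565,406). Next I'll move over the blocks and the other flasks.

Call:
{"method": "apply_moves", "body": {"commands": [[8.5, -2.0, 0, -3.0, 0], [8.5, -3.0, 0.5, -2.5, 0], [8.5, -3.5, 0.8, -2.0, 0], [8.5, -3.8, 1.0, -1.5, 0], [8.5, -3.8, 1.0, -1.0, 0], [8.5, -3.8, 1.0, 0, 0], [8.5, -3.8, 1.0, 0, 0], [8.5, -3.8, 1.0, 0, 0], [8.5, -3.8, 1.0, 0, 0], [8.5, -3.8, 0.2, 0, 0], [8.5, -3.8, 0, 0, 0], [8.5, -3.8, 0, 0, 0]]}}

```text
time_s: 9.07
eef_pos: [639.6, -24.0, 330.2]
ee_rot: [-0.001, 0.707, 0.707, -0.001]
force: [0.3, 0.8, 0.2]
grip_width: 0.996
```

Call:
{"method": "apply_moves", "body": {"commands": [[8.5, -3.8, 0, 0, 0], [8.5, -3.0, 0, 0, 0], [8.5, -1.8, 0, 0, 0], [8.5, 0, 0, 0, 0], [8.5, 0, 0, 0, 0], [8.5, 0, 0, 0, 0], [8.5, 0, 0, 0, 0]]}}

```text
time_s: 9.65
eef_pos: [640.0, -106.8, 331.8]
ee_rot: [-0.0, 0.707, 0.708, -0.0]
force: [0.0, -0.4, 1.5]
grip_width: 0.995
```

```bash
python3 - <<'E'
from h import *
i,im,s=snap("w8"); show(im,["white","dark"],100)
E
```

```text
t 9.65 pos [ 640.01 -106.78  331.8 ] q [-0.    0.71  0.71 -0.  ] F [ 0.03 -0.43  1.48] grip 0.995298552094579
white [295.7  25.7] [ 261    0   76   43 1053]
white [496.9 112.7] [ 478   50   39  121 2977]
white [302.7 131.3] [ 257   85   93   96 2824]
white [101. 158.] [ 89 146  25  25 467]
white [486.3 249.6] [ 472  200   30  109 1171]
white [291.9 227.1] [280 219  24  18 147]
dark [299.9  11.4] [ 274    0   53   27 1050]
dark [384.5   3. ] [377   0  16   7 112]
dark [385.5  32.5] [376  22  20  22 347]
dark [379.3 108.7] [373  91  15  36 234]
dark [303.4 133.3] [ 271  100   66   68 3236]
dark [380.4 149.2] [372 141  18  17 248]
dark [374.9 210.9] [369 197  14  31 154]
dark [305.1 245.2] [289 230  33  31 757]
dark [376.2 246.9] [368 239  17  16 198]
```

View pics/w8.png

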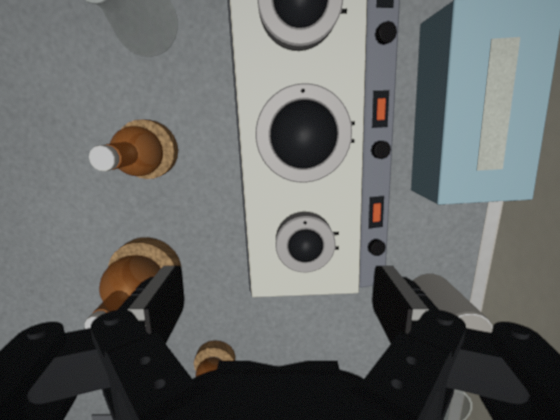

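```bash
python3 - <<'E'
from h import *
i,im=load("w8")
g=cv2.cvtColor(im,cv2.COLOR_BGR2GRAY)
for t in (45,60,80,100):
    cs,_=cv2.findContours((g<t).astype(np.uint8),cv2.RETR_EXTERNAL,cv2.CHAIN_APPROX_NONE)
    for c in cs:
        x,y,w,h=cv2.boundingRect(c)
        for n,(u,v),z,D in (("w250",(303,133),98,76),("w50",(305,245),89,46)):
            if x<u<x+w and y<v<y+h and w<90:
                e=cv2.fitEllipse(cv2.convexHull(c)); p=onz(i,*e[0],z); r=max(e[1])/2
                print(t,n,np.array(e[0]),np.array(e[1]),p,np.linalg.norm(onz(i,e[0][0]-e[1][0]/2,e[0][1],z)-onz(i,e[0][0]+e[1][0]/2,e[0][1],z)))
print("rim250",onz(i,304,132.5,98),"rim100 by done",663.5,85.5)
print("f100 top",onz(i,101,158,15+117))
E
```

```text
45 w50 [305.17 245.28] [30.96 33.57] [ 675.84 -186.14   89.  ] 38.808204175118846
45 w250 [303.47 133.45] [65.12 67.61] [669.85 -49.79  98.  ] 72.26066754799453
60 w50 [305.13 245.27] [31.72 34.31] [ 675.78 -186.12   89.  ] 39.75959985725072
60 w250 [303.43 133.52] [65.86 68.38] [669.8  -49.86  98.  ] 73.07890160491051
80 w50 [305.15 245.16] [32.44 34.96] [ 675.81 -185.97   89.  ] 40.66999367732078
80 w250 [303.43 133.5 ] [66.66 69.18] [669.8  -49.84  98.  ] 73.96304016341588
100 w50 [305.21 245.11] [33.25 35.74] [ 675.88 -185.91   89.  ] 41.67952153988939
100 w250 [303.36 133.44] [67.44 70.  ] [669.73 -49.78  98.  ] 74.83222099182206
rim250 [670.41 -48.77  98.  ] rim100 by done 663.5 85.5
f100 top [459.68 -73.41 132.  ]
```

Call:
{"method": "apply_moves", "body": {"commands": [[8.5, -1.2, -2.0, 0, 0], [8.5, -2.0, -2.5, -0.2, 0], [8.5, -2.0, -2.5, 0, 0], [8.5, -2.0, -2.5, 0, 0], [8.5, -2.0, -2.5, 0, 0], [8.5, -2.0, -2.5, 0, 0], [8.5, -2.0, -2.5, 2.0, 0], [8.5, -1.5, -2.0, 2.0, 0], [8.5, -0.6, -1.5, 2.0, 0], [8.5, 0, 0, 0, 0], [8.5, 0, 0, 0, 0], [8.5, 0, 0, 0, 0]]}}

```text
time_s: 10.7
eef_pos: [435.9, -260.7, 275.3]
ee_rot: [0.001, 0.707, 0.707, 0.0]
force: [-0.9, 0.6, -0.0]
grip_width: 0.993
```

```bash
python3 - <<'E'
from h import *
i,im,s=snap("w9"); show(im,["white","cork"],150)
E
```

```text
t 10.7 pos [ 435.91 -260.75  275.33] q [0.   0.71 0.71 0.  ] F [-0.94  0.63 -0.01] grip 0.9926193592564357
white [488.4 105. ] [  430     0   130   199 15824]
white [278.2 205.5] [263 191  31  30 712]
white [369.2 349.4] [358 340  23  20 364]
cork [298.6  20.9] [ 263    0   74   50 2977]
cork [277.9 173. ] [ 236  135   85   87 4883]
cork [350.5 302.3] [ 324  273   53   71 2293]
```

View pics/w9.png

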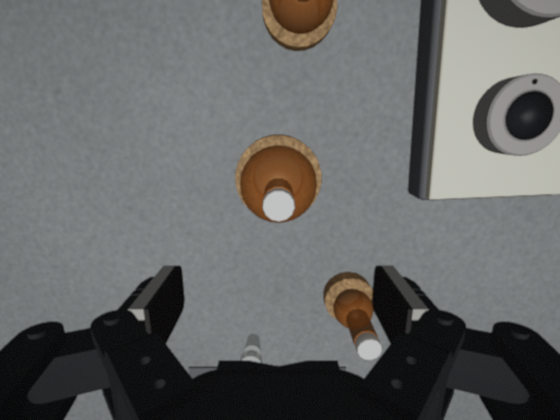

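```bash
python3 - <<'E'
from h import *
i,im=load("w9")
print("f250",onz(i,278.2,205.5,153),"f50",onz(i,369.2,349.4,118),"ring250 x",onz(i,278.5,180,20))
m=masks(im)["white"].astype(np.uint8)
cs,_=cv2.findContours(m[180:230,250:310],cv2.RETR_EXTERNAL,cv2.CHAIN_APPROX_NONE)
print(cv2.fitEllipse(max(cs,key=len)))
E
```

```text
f250 [ 437.96 -257.74  153.  ] f50 [ 535.82 -426.2   118.  ] ring250 x [ 438.75 -260.12   20.  ]
((28.204519271850586, 25.49232292175293), (28.712907791137695, 29.76643180847168), 87.37349700927734)
```

Call:
{"method": "apply_moves", "body": {"commands": [[8.5, 0.3, 0.2, 2.0, 0], [8.5, 0, 0, 3.0, 0], [8.5, 0, 0, 3.0, 0], [8.5, 0, 0, 3.0, 0], [8.5, 0, 0, 3.0, 0], [8.5, 0, 0, 1.8, 0], [8.5, 0, 0, 0, 0], [8.5, 0, 0, 0, 0]]}}

```text
time_s: 11.42
eef_pos: [437.8, -258.0, 116.8]
ee_rot: [0.0, 0.707, 0.708, 0.0]
force: [1.0, -0.1, 0.3]
grip_width: 0.998
```

Call:
{"method": "apply_moves", "body": {"commands": [[3.5, 0, 0, 0, 0], [2.0, 0, 0, 0, 0], [2.0, 0, 0, 0, 0], [2.0, 0, 0, 0, 0], [2.0, 0, 0, 0, 0], [2.0, 0, 0, 0, 0], [2.0, 0, 0, 0, 0], [2.0, 0, 0, 0, 0]], "squeeze": 35}}

```text
time_s: 12.08
eef_pos: [437.1, -258.4, 116.7]
ee_rot: [0.0, 0.707, 0.707, -0.0]
force: [-2.2, 0.3, 5.7]
grip_width: 0.315
```

```bash
python3 - <<'E'
from h import *
i,im,s=snap("w10")
E
```

```text
t 12.0833 pos [ 437.05 -258.4   116.68] q [ 0.    0.71  0.71 -0.  ] F [-2.18  0.28  5.7 ] grip 0.3150430861837436
```

View pics/w10.png

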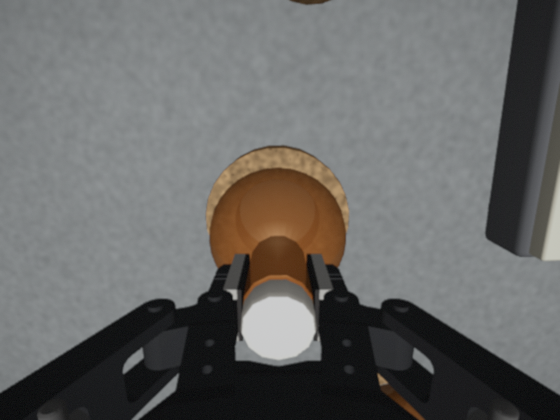

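Call:
{"method": "apply_moves", "body": {"commands": [[2.0, 0, 0, -0.5, 0], [2.0, 0, 0, -1.0, 0], [2.0, 0, 0, -2.0, 0], [2.0, 0, 0, -3.0, 0], [2.0, 0, 0, -3.0, 0], [2.0, 0, 0, -2.5, 0], [2.0, 0, 0, -1.5, 0], [2.0, 0, 0, 0, 0], [2.0, 0, 0, 0, 0]]}}

```text
time_s: 12.88
eef_pos: [436.8, -258.1, 251.3]
ee_rot: [0.0, 0.707, 0.707, 0.0]
force: [-0.7, 0.1, -3.3]
grip_width: 0.317
```

```bash
python3 - <<'E'
from h import *
i,im,s=snap("w11")
E
```

```text
t 12.8833 pos [ 436.85 -258.06  251.26] q [0.   0.71 0.71 0.  ] F [-0.71  0.11 -3.3 ] grip 0.31672106586129206
```

View pics/w11.png

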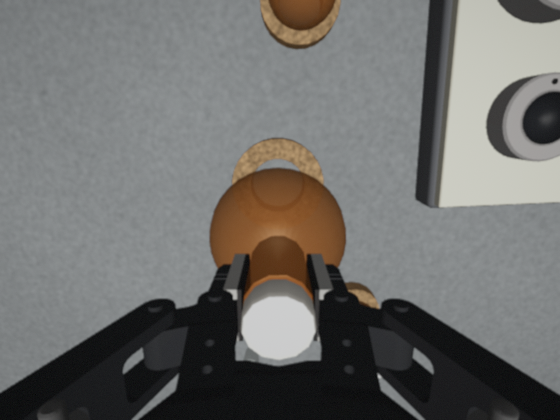

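The flask hangs straight and the ring stayed put. Moving over block_250.

Call:
{"method": "apply_moves", "body": {"commands": [[2.0, 1.0, 1.2, 0, 0], [2.0, 1.9, 2.1, 0, 0], [2.0, 2.5, 2.8, 0, 0], [2.0, 2.5, 2.8, 0, 0], [2.0, 2.5, 2.8, 0, 0], [2.0, 2.5, 2.8, 0, 0], [2.0, 2.5, 2.8, 0, 0], [2.0, 2.5, 2.8, 0, 0], [2.0, 1.9, 2.1, 0, 0], [2.0, 1.0, 1.1, 0, 0], [2.0, 0, 0, 0, 0], [2.0, 0, 0, 0, 0]]}}

```text
time_s: 13.93
eef_pos: [669.6, -49.7, 248.8]
ee_rot: [-0.002, 0.707, 0.707, -0.001]
force: [-1.0, 0.1, -2.7]
grip_width: 0.317
```

```bash
python3 - <<'E'
from h import *
i,im,s=snap("w12")
E
```

```text
t 13.9333 pos [669.61 -49.74 248.84] q [-0.    0.71  0.71 -0.  ] F [-0.96  0.05 -2.71] grip 0.3168446807577863
```

View pics/w12.png

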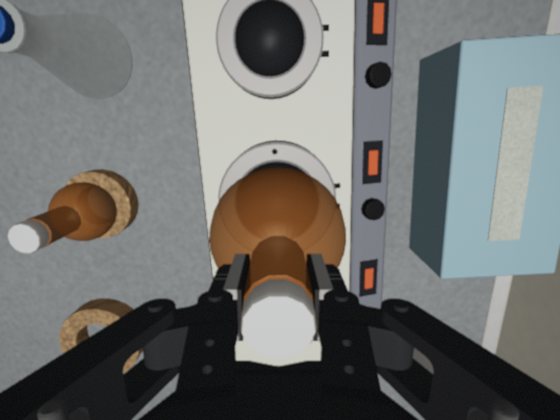

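```bash
python3 - <<'E'
from h import *
i,im=load("w12"); g=cv2.cvtColor(im,cv2.COLOR_BGR2GRAY)
cs,_=cv2.findContours((g[0:120,215:320]<80).astype(np.uint8),cv2.RETR_EXTERNAL,cv2.CHAIN_APPROX_NONE)
c=max(cs,key=cv2.contourArea); e=cv2.fitEllipse(c); u,v=e[0][0]+215,e[0][1]; print(u,v,e[1],onz(i,u,v,93), e[1][0]*(onz(i,u+1,v,93)-onz(i,u,v,93))[0])
E
```

```text
269.16389083862305 37.34872817993164 (68.15251922607422, 75.93423461914062) [663.54  85.22  93.  ] 55.13287842515324
```

Call:
{"method": "apply_moves", "body": {"commands": [[2.0, 0, 0, 1.0, 0], [2.0, 0, 0, 1.5, 0], [2.0, 0, 0, 1.5, 0], [2.0, 0, 0, 1.2, 0], [2.0, 0, 0, 0.8, 0], [2.0, 0, 0, 0.4, 0], [2.0, 0, 0, 0.3, 0], [2.0, 0, 0, 0.2, 0], [2.0, 0, 0, 0, 0], [2.0, 0, 0, 0, 0]]}}

```text
time_s: 14.82
eef_pos: [670.1, -50.2, 182.6]
ee_rot: [0.0, 0.707, 0.707, 0.0]
force: [0.1, 0.2, -1.9]
grip_width: 0.318
```

Call:
{"method": "apply_moves", "body": {"commands": [[2.0, 0, 0, 0.2, 0], [2.0, 0, 0, 0.15, 0], [2.0, 0, 0, 0.1, 0], [2.0, 0, 0, 0, 0], [2.0, 0, 0, 0, 0]]}}

```text
time_s: 15.23
eef_pos: [670.0, -50.2, 177.8]
ee_rot: [0.0, 0.707, 0.707, 0.0]
force: [-0.2, 0.1, -2.3]
grip_width: 0.321
```

Call:
{"method": "apply_moves", "body": {"commands": [[2.0, 0, 0, 0.1, 0], [2.0, 0, 0, 0.05, 0], [2.0, 0, 0, 0, 0], [2.0, 0, 0, 0, 0]]}}

```text
time_s: 15.57
eef_pos: [670.1, -50.3, 177.4]
ee_rot: [0.001, 0.707, 0.707, 0.0]
force: [-2.7, -0.4, 4.5]
grip_width: 0.318
```

Call:
{"method": "apply_moves", "body": {"commands": [[2.6, 0, 0, 0.05, 0], [3.0, 0, 0, 0, 0], [3.5, 0, 0, 0, 0], [4.5, 0, 0, 0, 0], [6.0, 0, 0, 0, 0], [8.5, 0, 0, 0, 0], [8.5, 0, 0, 0, 0], [8.5, 0, 0, -0.5, 0], [8.5, 0, 0, -1.5, 0], [8.5, 0, 0, -3.0, 0], [8.5, 0, 0, -3.0, 0], [8.5, 0, 0, -2.0, 0]]}}

```text
time_s: 16.57
eef_pos: [670.2, -50.2, 279.3]
ee_rot: [0.002, 0.707, 0.707, 0.001]
force: [0.3, 0.0, 0.8]
grip_width: 0.997
```

```bash
python3 - <<'E'
from h import *
i,im,s=snap("w13"); show(im,["white"],150)
d=ctrl.capture("side")[:,:,::-1]; cv2.imwrite("pics/side13.png",cv2.resize(d[130:280,180:380],None,fx=3.5,fy=3.5,interpolation=cv2.INTER_CUBIC))
E
```

```text
t 16.5667 pos [670.15 -50.18 279.27] q [0.   0.71 0.71 0.  ] F [0.25 0.05 0.84] grip 0.9972236394786159
white [271.8  70.5] [ 224   29   90   67 1727]
white [488.7 171.9] [ 470  108   40  121 2483]
white [270.7 159.9] [ 225  142   99   63 1163]
white [ 45.7 226.9] [ 32 215  28  25 533]
white [484.8 273.9] [478 262  16  28 292]
```

View pics/w13.png

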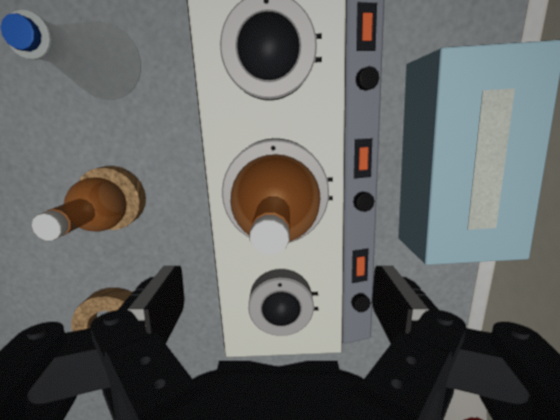

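View pics/side13.png

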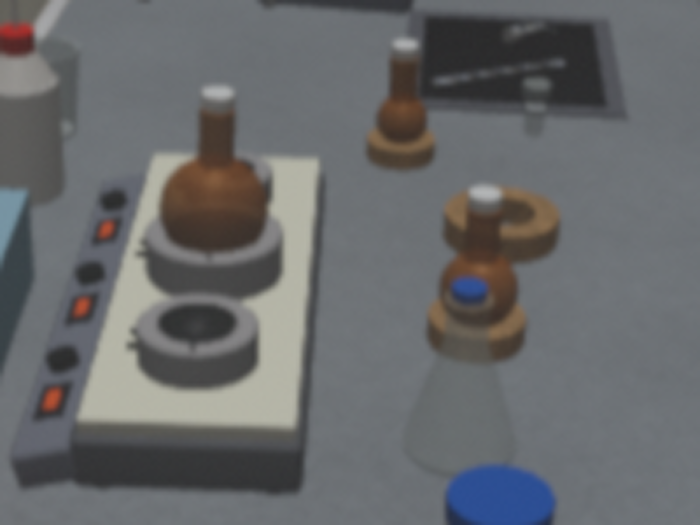

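```bash
python3 - <<'E'
from h import *
i,im=load("w13")
m=((im.min(2)>165))[215:255,245:295].astype(np.uint8)
cs,_=cv2.findContours(m,cv2.RETR_EXTERNAL,cv2.CHAIN_APPROX_NONE); 
c=max(cs,key=cv2.contourArea); e=cv2.fitEllipse(c); u,v=e[0][0]+245,e[0][1]+215
print(u,v,e[1],"top",onz(i,u,v,213),"want px",proj(i,(669.8,-49.8,213)), "bulb want",proj(i,(669.8,-49.8,117)))
print("f100",onz(i,45.7,226.9,131))
E
```

```text
268.7826385498047 240.38389015197754 (36.21290588378906, 49.06789016723633) top [665.96 -56.41 213.  ] want px (np.float64(274.564505449929), np.float64(230.91326561100746)) bulb want (np.float64(275.15862213870037), np.float64(197.57241202077324))
f100 [458.73 -73.93 131.  ]
```

```bash
python3 - <<'E'
from h import *
i,im=load("w13")
c=cv2.resize(im[130:260,210:340],None,fx=4.5,fy=4.5,interpolation=cv2.INTER_CUBIC)
c=cv2.convertScaleAbs(c,alpha=1.8,beta=-180)
cv2.imwrite("pics/w13c.png",c)
E
```

```text
(no output)
```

View pics/w13c.png

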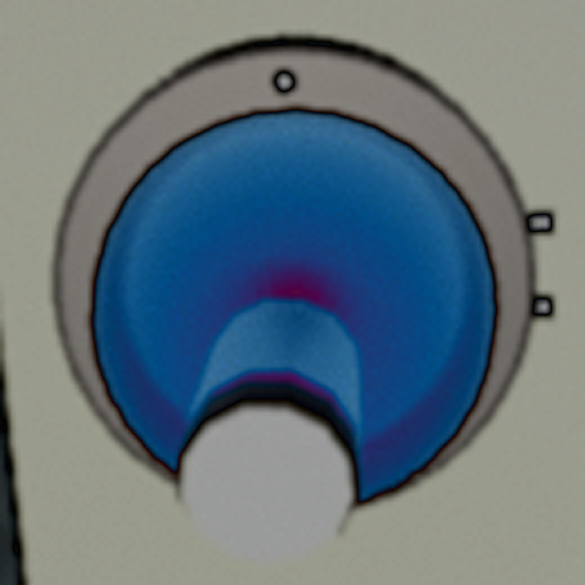

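```bash
python3 - <<'E'
from h import *
i,im=load("w13"); print("top",onz(i,269.7,237,213))
for n,(x0,y0,x1,y1) in {"side":(215,140,265,220),"scene":(235,190,275,265)}.items():
    c=ctrl.camera_info(n); d=ctrl.capture(n)[:,:,::-1]; 
    print(n,"want top",proj(c,(669.8,-49.8,207)),"bulb",proj(c,(669.8,-49.8,117)))
    cv2.imwrite(f"pics/{n}14.png",cv2.resize(d[y0:y1,x0:x1],None,fx=7,fy=7,interpolation=cv2.INTER_CUBIC))
E
```

```text
top [666.58 -54.03 213.  ]
side want top (np.float64(240.21055912360288), np.float64(158.7510540231028)) bulb (np.float64(240.58845949982106), np.float64(189.51480869050752))
scene want top (np.float64(255.19286734422317), np.float64(216.44814993811087)) bulb (np.float64(256.17837534337224), np.float64(233.8705128412766))
```

View pics/side14.png

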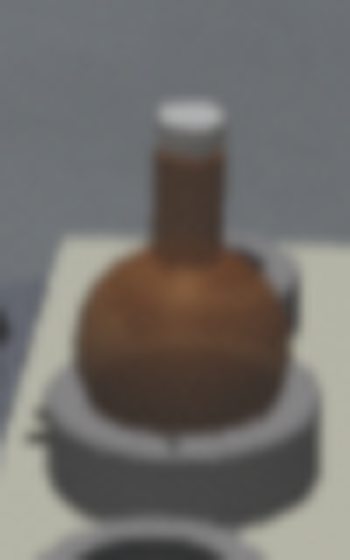

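View pics/scene14.png

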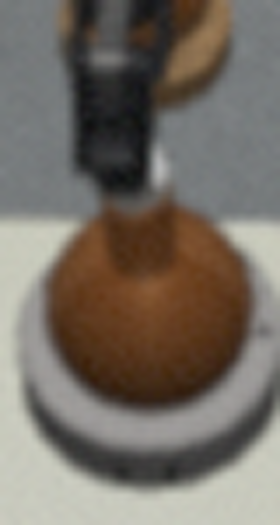

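The side view puts the stopper about 1.3 px off the bulb's axis, and the wrist ray gives its top about (-3,-4) mm off. The 250 flask is seated but leans about 2.5°. I'll regrasp lightly, straighten it and release more slowly.

Call:
{"method": "apply_moves", "body": {"commands": [[8.5, 0, 0, 2.0, 0], [8.5, 0, 0, 3.0, 0], [8.5, 0, 0, 3.0, 0], [8.5, 0, 0, 1.8, 0], [8.5, 0, 0, 0.2, 0], [6.0, 0, 0, 0, 0], [4.0, 0, 0, 0, 0], [3.2, 0, 0, 0, 0], [2.5, 0, 0, 0, 0], [2.5, 0, 0, 0, 0], [2.5, 0, 0, 0, 0], [2.5, 0, 0, 0, 0]], "squeeze": 20}}

```text
time_s: 17.77
eef_pos: [670.2, -50.3, 176.7]
ee_rot: [0.001, 0.707, 0.707, 0.0]
force: [-1.6, 0.0, 6.3]
grip_width: 0.315
```

```bash
python3 - <<'E'
from h import *
i,im,s=snap("w15")
print(s["wrist_torque"],"bulb ctr want",proj(i,(669.8,-49.8,117.5)),"top want",proj(i,(669.8,-49.8,214)))
cv2.imwrite("pics/w15c.png",cv2.resize(im[120:380,180:380],None,fx=2.3,fy=2.3))
E
```

```text
t 17.7667 pos [670.18 -50.25 176.75] q [0.   0.71 0.71 0.  ] F [-1.62  0.01  6.35] grip 0.31477243906171243
[ 0.01  0.22 -0.04] bulb ctr want (np.float64(274.6737397530933), np.float64(234.47612483985912)) top want (np.float64(272.58502159288327), np.float64(329.10911253630326))
```

View pics/w15c.png

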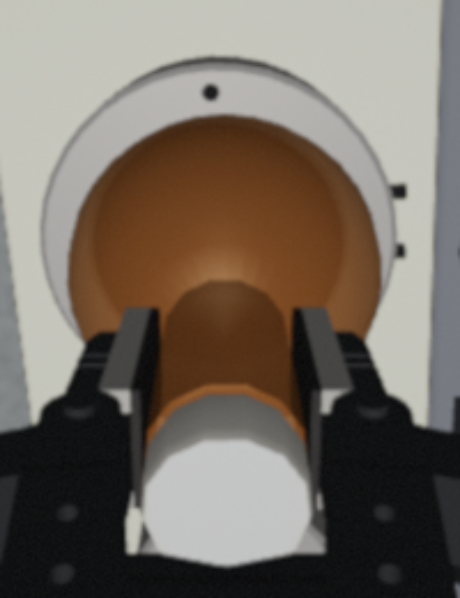

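The pads' midpoint appears about 5 px right of where the calibration puts it. So the wrist camera reads x about 1.5 mm too high, and the coarse two-view results agree. I'll shift to the true well axis while holding, using the side force as a guide.

Call:
{"method": "apply_moves", "body": {"commands": [[2.5, 0, -0.08, 0, 0], [2.5, 0, -0.07, 0, 0], [2.5, 0, 0, 0, 0], [2.5, 0, 0, 0, 0]]}}

```text
time_s: 18.15
eef_pos: [668.5, -50.2, 175.8]
ee_rot: [0.0, 0.707, 0.707, 0.0]
force: [-0.4, -0.7, 3.6]
grip_width: 0.321
```

```bash
python3 - <<'E'
from h import *
s=ctrl.sense(); print(s["eef_pos"],s["force"],s["wrist_torque"])
E
```

```text
[668.51 -50.2  175.85] [-0.45 -0.7   3.59] [-0.04 -0.14 -0.04]
```

Call:
{"method": "apply_moves", "body": {"commands": [[2.5, -0.1, 0, 0, 0], [2.5, 0, 0, 0, 0], [2.5, 0, 0, 0, 0], [2.5, 0, 0, 0, 0]]}}

```text
time_s: 18.48
eef_pos: [668.5, -50.9, 175.8]
ee_rot: [0.0, 0.707, 0.707, 0.0]
force: [-0.0, 2.4, 4.5]
grip_width: 0.322
```

```bash
python3 - <<'E'
from h import *
s=ctrl.sense(); print(s["eef_pos"],s["force"],s["wrist_torque"])
E
```

```text
[668.5  -50.93 175.84] [-0.    2.43  4.48] [ 0.44 -0.15  0.03]
```

Call:
{"method": "apply_moves", "body": {"commands": [[2.5, 0.08, 0, 0, 0], [2.5, 0, 0, 0, 0], [2.75, 0, 0, 0, 0], [2.85, 0, 0, 0, 0], [2.95, 0, 0, 0, 0], [3.1, 0, 0, 0, 0], [3.4, 0, 0, 0, 0], [4.0, 0, 0, 0, 0], [6.0, 0, 0, 0, 0], [8.5, 0, 0, 0, 0], [8.5, 0, 0, 0, 0], [8.5, 0, 0, 0, 0]]}}

```text
time_s: 19.48
eef_pos: [668.4, -50.4, 175.7]
ee_rot: [0.0, 0.707, 0.707, -0.0]
force: [0.1, -1.2, 0.6]
grip_width: 0.987
```

Call:
{"method": "apply_moves", "body": {"commands": [[8.5, 0, 0, -1.0, 0], [8.5, 0, 0, -2.0, 0], [8.5, 0, 0, -3.0, 0], [8.5, 0, 0, -3.0, 0], [8.5, 0, 0, -1.3, 0], [8.5, 0, 0, 0, 0], [8.5, 0, 0, 0, 0]]}}

```text
time_s: 20.07
eef_pos: [668.4, -50.4, 279.1]
ee_rot: [0.0, 0.707, 0.707, 0.0]
force: [0.9, -0.8, -0.6]
grip_width: 0.995
```

```bash
python3 - <<'E'
from h import *
i,im,s=snap("w16")
c=cv2.resize(im[130:260,210:340],None,fx=4.5,fy=4.5,interpolation=cv2.INTER_CUBIC)
cv2.imwrite("pics/w16c.png",cv2.convertScaleAbs(c,alpha=1.8,beta=-180))
x0,y0,x1,y1=215,140,265,220
d=ctrl.capture("side")[:,:,::-1]; cv2.imwrite("pics/side16.png",cv2.resize(d[y0:y1,x0:x1],None,fx=7,fy=7,interpolation=cv2.INTER_CUBIC))
print([proj(i,(670,-50.2,z)) for z in (213,117.5)])
E
```

```text
t 20.0667 pos [668.44 -50.35 279.14] q [0.   0.71 0.71 0.  ] F [ 0.88 -0.77 -0.57] grip 0.9950851134099314
[(np.float64(277.75310986656206), np.float64(231.3551677768672)), (np.float64(277.62537229367206), np.float64(198.0550324556411))]
```

View pics/w16c.png

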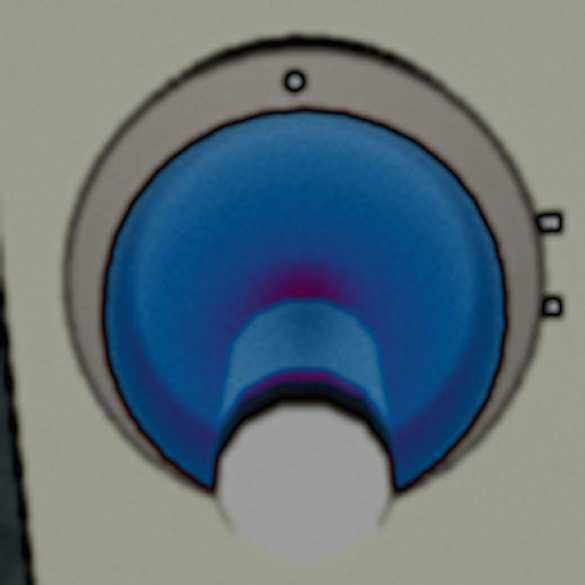

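View pics/side16.png

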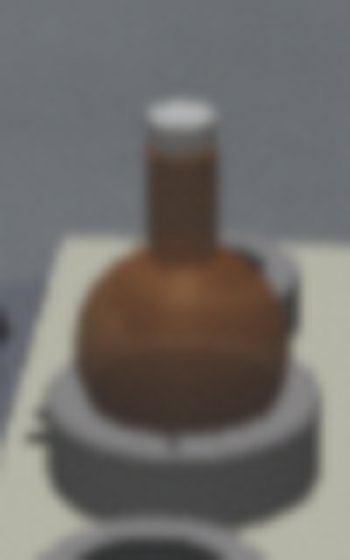

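The lean in x is gone: in the wrist view the stopper and bulb centres are both at x≈305 of the crop, and the side view agrees. About 1.5° at most remains in y. Next is flask_100.

Call:
{"method": "apply_moves", "body": {"commands": [[8.5, -0.2, -1.5, 0, 0], [8.5, -0.3, -2.8, 0, 0], [8.5, -0.3, -3.2, 0, 0], [8.5, -0.3, -3.2, 0, 0], [8.5, -0.3, -3.2, 0, 0], [8.5, -0.3, -3.0, 0.5, 0], [8.5, -0.3, -2.5, 1.0, 0], [8.5, -0.3, -1.7, 1.0, 0], [8.5, 0, 0, 0, 0], [8.5, 0, 0, 0, 0], [8.5, 0, 0, 0, 0]]}}

```text
time_s: 21.08
eef_pos: [457.9, -73.4, 253.6]
ee_rot: [-0.0, 0.707, 0.707, 0.0]
force: [-0.6, -0.1, 0.3]
grip_width: 0.995
```

```bash
python3 - <<'E'
from h import *
i,im,s=snap("w17"); show(im,["white"],150,1500)
x,y,_=s["eef_pos"]; print("tcp axis at z130",proj(i,(x,y,131)))
E
```

```text
t 21.0833 pos [457.92 -73.38 253.58] q [-0.    0.71  0.71  0.  ] F [-0.58 -0.11  0.25] grip 0.994726764180886
white [278.6 209.7] [264 195  30  30 701]
tcp axis at z130 (np.float64(275.9461424087221), np.float64(209.11500972899185))
```

View pics/w17.png

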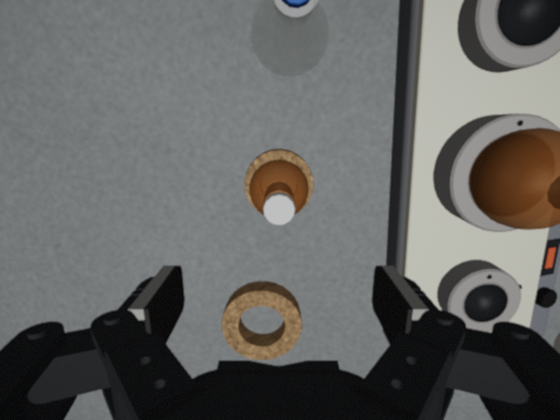

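Call:
{"method": "apply_moves", "body": {"commands": [[8.5, 0, 0, 2.0, 0], [8.5, 0, 0, 3.0, 0], [8.5, 0, 0, 3.0, 0], [8.5, 0, 0, 3.0, 0], [8.5, 0, 0, 3.0, 0], [8.5, 0, 0, 1.9, 0], [8.5, 0, 0, 0, 0], [8.5, 0, 0, 0, 0]]}}

```text
time_s: 21.8
eef_pos: [457.8, -73.3, 94.5]
ee_rot: [-0.001, 0.707, 0.707, -0.0]
force: [1.2, 0.7, 0.3]
grip_width: 0.993
```

Call:
{"method": "apply_moves", "body": {"commands": [[3.5, 0, 0, 0, 0], [2.0, 0, 0, 0, 0], [2.0, 0, 0, 0, 0], [2.0, 0, 0, 0, 0], [2.0, 0, 0, 0, 0], [2.0, 0, 0, 0, 0], [2.0, 0, 0, 0, 0], [2.0, 0, 0, 0, 0]], "squeeze": 30}}

```text
time_s: 22.47
eef_pos: [457.9, -73.5, 95.1]
ee_rot: [0.001, 0.707, 0.707, 0.0]
force: [0.6, 0.1, 4.8]
grip_width: 0.318
```

Call:
{"method": "apply_moves", "body": {"commands": [[2.0, 0, 0, -0.5, 0], [2.0, 0, 0, -1.0, 0], [2.0, 0, 0, -2.0, 0], [2.0, 0, 0, -3.0, 0], [2.0, 0, 0, -3.2, 0], [2.0, 0, 0, -3.2, 0], [2.0, 0, 0, -2.0, 0], [2.0, 0, 0, -1.1, 0], [2.0, 0, 0, 0, 0], [2.0, 0, 0, 0, 0]]}}

```text
time_s: 23.3
eef_pos: [457.1, -73.2, 254.2]
ee_rot: [-0.0, 0.707, 0.707, -0.0]
force: [-0.4, -0.2, -1.9]
grip_width: 0.321
```

```bash
python3 - <<'E'
from h import *
i,im,s=snap("w18")
E
```

```text
t 23.3 pos [457.1  -73.23 254.23] q [-0.    0.71  0.71 -0.  ] F [-0.45 -0.21 -1.88] grip 0.32089197783722795
```

View pics/w18.png

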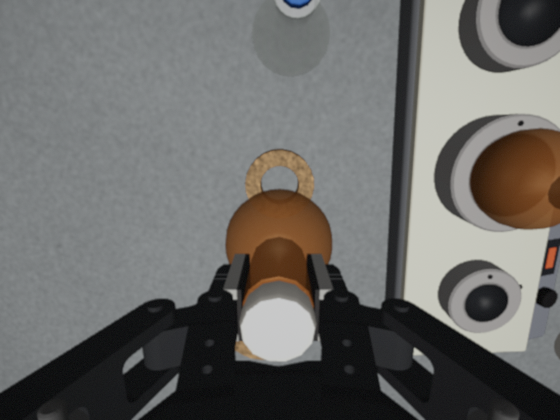

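Call:
{"method": "apply_moves", "body": {"commands": [[2.0, 0.9, 1.2, 0, 0], [2.0, 1.6, 2.1, 0, 0], [2.0, 2.15, 2.75, 0, 0], [2.0, 2.15, 2.75, 0, 0], [2.0, 2.15, 2.75, 0, 0], [2.0, 2.15, 2.75, 0, 0], [2.0, 2.15, 2.75, 0, 0], [2.0, 1.7, 2.2, 0, 0], [2.0, 0.9, 1.2, 0, 0], [2.0, 0, 0, 0, 0], [2.0, 0, 0, 0, 0], [2.0, 0, 0, 0, 0]]}}

```text
time_s: 24.35
eef_pos: [661.3, 84.7, 253.5]
ee_rot: [-0.001, 0.707, 0.707, -0.001]
force: [0.6, 0.2, -1.2]
grip_width: 0.318
```

```bash
python3 - <<'E'
from h import *
i,im,s=snap("w19")
E
```

```text
t 24.35 pos [661.32  84.69 253.54] q [-0.    0.71  0.71 -0.  ] F [ 0.6   0.17 -1.15] grip 0.3180879093045683
```

View pics/w19.png

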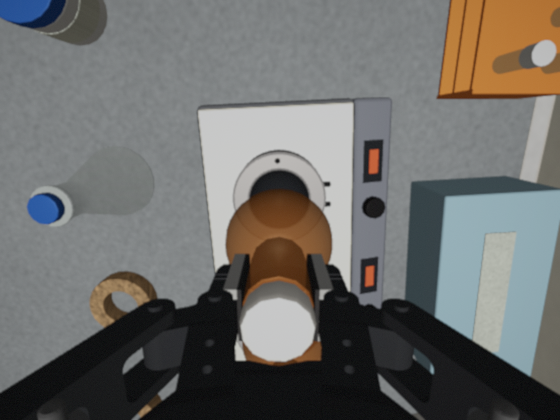

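Call:
{"method": "apply_moves", "body": {"commands": [[2.0, 0.05, 0.08, 1.5, 0], [2.0, 0, 0, 2.5, 0], [2.0, 0, 0, 2.0, 0], [2.0, 0, 0, 1.5, 0], [2.0, 0, 0, 1.0, 0], [2.0, 0, 0, 0.5, 0], [2.0, 0, 0, 0.2, 0], [2.0, 0, 0, 0, 0], [2.0, 0, 0, 0, 0], [2.0, 0, 0, 0, 0]]}}

```text
time_s: 25.23
eef_pos: [663.1, 85.6, 163.7]
ee_rot: [0.001, 0.707, 0.707, 0.001]
force: [0.1, 0.9, -1.1]
grip_width: 0.319
```

```bash
python3 - <<'E'
from h import *
i,im,s=snap("w20")
cv2.imwrite("pics/w20c.png",cv2.resize(im[130:370,160:400],None,fx=2.4,fy=2.4))
E
```

```text
t 25.2333 pos [663.06  85.6  163.71] q [0.   0.71 0.71 0.  ] F [ 0.13  0.91 -1.09] grip 0.3187267751502062
```

View pics/w20c.png

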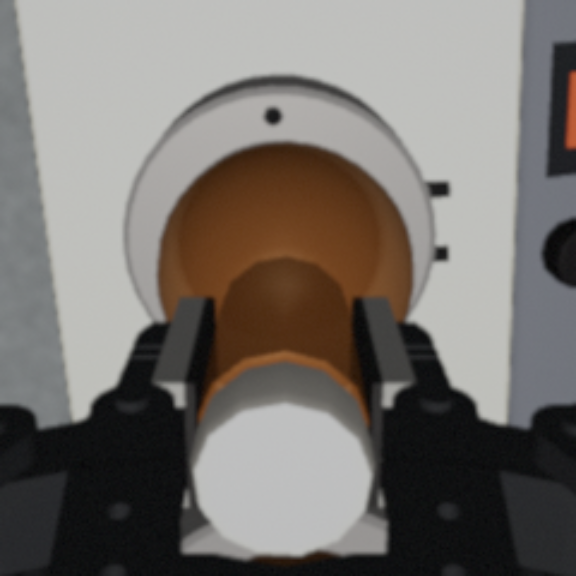

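Call:
{"method": "apply_moves", "body": {"commands": [[2.0, 0, -0.11, 0.3, 0], [2.0, 0, 0, 0.2, 0], [2.0, 0, 0, 0.15, 0], [2.0, 0, 0, 0.1, 0], [2.0, 0, 0, 0, 0], [2.0, 0, 0, 0, 0]]}}

```text
time_s: 25.78
eef_pos: [661.7, 85.6, 155.8]
ee_rot: [0.0, 0.707, 0.707, 0.0]
force: [-1.7, -0.8, 4.8]
grip_width: 0.317
```

Call:
{"method": "apply_moves", "body": {"commands": [[2.0, 0, 0, 0.05, 0], [2.0, 0, 0, 0, 0], [2.0, 0, 0, 0, 0]]}}

```text
time_s: 26.03
eef_pos: [661.8, 85.5, 155.7]
ee_rot: [0.0, 0.707, 0.707, 0.0]
force: [-2.9, -0.8, 7.7]
grip_width: 0.317
```

Call:
{"method": "apply_moves", "body": {"commands": [[2.0, 0, -0.06, 0, 0], [2.0, 0, 0, 0, 0], [2.0, 0, 0, 0, 0]]}}

```text
time_s: 26.28
eef_pos: [661.5, 85.6, 155.7]
ee_rot: [0.001, 0.707, 0.707, 0.001]
force: [-0.7, -1.2, 6.5]
grip_width: 0.323
```

Call:
{"method": "apply_moves", "body": {"commands": [[2.0, -0.04, -0.02, 0, 0], [2.0, 0, 0, 0, 0], [2.0, 0, 0, 0, 0]]}}

```text
time_s: 26.53
eef_pos: [661.4, 85.2, 155.5]
ee_rot: [0.001, 0.707, 0.707, 0.001]
force: [-0.0, 0.2, 5.9]
grip_width: 0.317
```

Side forces are now near zero. I'll release slowly.

Call:
{"method": "apply_moves", "body": {"commands": [[2.75, 0, 0, 0, 0], [2.85, 0, 0, 0, 0], [2.95, 0, 0, 0, 0], [3.1, 0, 0, 0, 0], [3.4, 0, 0, 0, 0], [4.0, 0, 0, 0, 0], [6.0, 0, 0, 0, 0], [8.5, 0, 0, 0, 0], [8.5, 0, 0, 0, 0], [8.5, 0, 0, 0, 0]]}}

```text
time_s: 27.37
eef_pos: [660.8, 85.3, 154.6]
ee_rot: [-0.0, 0.707, 0.707, 0.0]
force: [-0.1, 0.1, 0.4]
grip_width: 0.984
```

Call:
{"method": "apply_moves", "body": {"commands": [[8.5, 0, 0, -1.0, 0], [8.5, 0, 0, -2.0, 0], [8.5, 0, 0, -3.0, 0], [8.5, 0, 0, -3.0, 0], [8.5, 0, 0, -1.3, 0], [8.5, 0, 0, 0, 0], [8.5, 0, 0, 0, 0]]}}

```text
time_s: 27.95
eef_pos: [660.8, 85.2, 258.2]
ee_rot: [0.0, 0.707, 0.707, 0.0]
force: [-0.6, -0.1, -0.8]
grip_width: 0.994
```

```bash
python3 - <<'E'
from h import *
i,im,s=snap("w21")
c=cv2.resize(im[130:260,210:340],None,fx=4.5,fy=4.5,interpolation=cv2.INTER_CUBIC)
cv2.imwrite("pics/w21c.png",cv2.convertScaleAbs(c,alpha=1.8,beta=-180))
d=ctrl.capture("side")[:,:,::-1]; cv2.imwrite("pics/side21.png",cv2.resize(d[140:260,200:350],None,fx=5,fy=5,interpolation=cv2.INTER_CUBIC))
print([proj(i,(661.5+1.6,85.2,z)) for z in (192,107,93)])
E
```

```text
t 27.95 pos [660.84  85.22 258.2 ] q [0.   0.71 0.71 0.  ] F [-0.59 -0.07 -0.8 ] grip 0.9944355190900404
[(np.float64(278.8178706533741), np.float64(231.65965022747108)), (np.float64(278.3976792769733), np.float64(200.9383127758426)), (np.float64(278.35005659511853), np.float64(197.45648863145738))]
```

View pics/w21c.png

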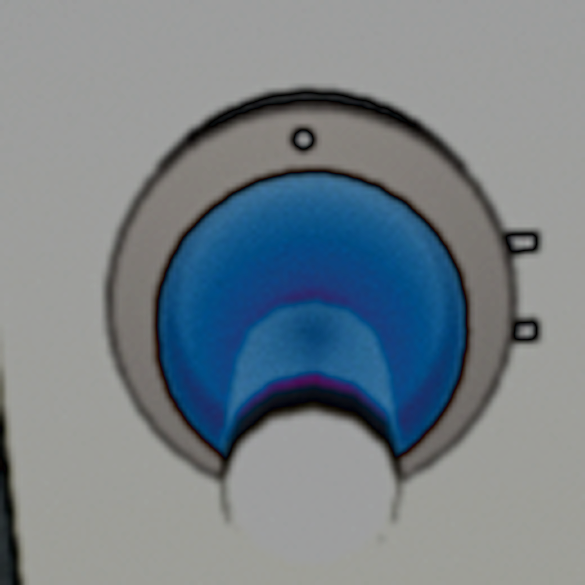

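View pics/side21.png

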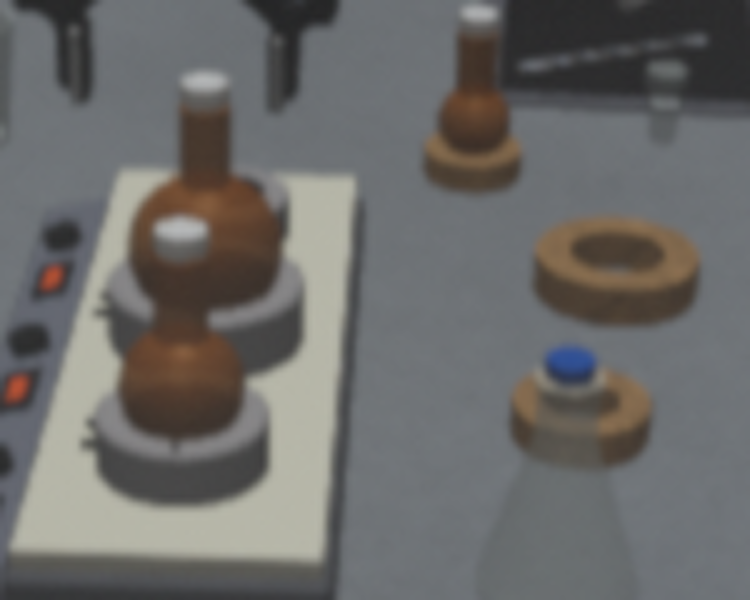

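flask_100 is seated upright: in the wrist crop the bulb centre is at x 312 and the stopper at 311. Next is flask_50.

Call:
{"method": "apply_moves", "body": {"commands": [[8.5, -1.5, 0, -1.5, 0], [8.5, -2.5, -0.5, -1.5, 0], [8.5, -3.5, -0.9, 0, 0], [8.5, -3.8, -0.9, 0, 0], [8.5, -3.8, -0.9, 0, 0], [8.5, -3.8, -0.9, 0, 0], [8.5, -3.8, -0.9, 0, 0], [8.5, -3.8, -0.9, 0, 0], [8.5, -3.8, -0.9, 0, 0], [8.5, -3.8, -0.9, 0, 0], [8.5, -3.8, -0.9, 0, 0], [8.5, -3.8, -0.9, 0, 0]]}}

```text
time_s: 29.05
eef_pos: [564.8, -333.4, 286.2]
ee_rot: [-0.001, 0.707, 0.707, -0.0]
force: [0.1, -0.6, -0.2]
grip_width: 0.995
```

Call:
{"method": "apply_moves", "body": {"commands": [[8.5, -3.5, -0.9, 1.0, 0], [8.5, -3.0, -0.9, 1.5, 0], [8.5, -1.9, -0.9, 1.5, 0], [8.5, -1.0, -0.45, 1.0, 0], [8.5, 0, 0, 0, 0], [8.5, 0, 0, 0, 0], [8.5, 0, 0, 0, 0], [8.5, 0, 0, 0, 0]]}}

```text
time_s: 29.72
eef_pos: [535.4, -424.5, 239.0]
ee_rot: [0.001, 0.706, 0.708, 0.0]
force: [0.7, -0.5, -0.7]
grip_width: 0.998
```

```bash
python3 - <<'E'
from h import *
i,im,s=snap("w22"); show(im,["white"],150,1500)
x,y,_=s["eef_pos"]; print("tcp axis at z119",proj(i,(x,y,119)))
for a,v,n in comps([0] and masks(im)["white"]) if 0 else []: pass
E
```

```text
t 29.7167 pos [ 535.36 -424.48  238.96] q [0.   0.71 0.71 0.  ] F [ 0.7  -0.51 -0.72] grip 0.9978419443378147
white [275.5 209.9] [261 195  31  31 728]
white [150.6 261.8] [139 251  25  24 409]
tcp axis at z119 (np.float64(275.71196623443655), np.float64(209.72753480473293))
```

View pics/w22.png

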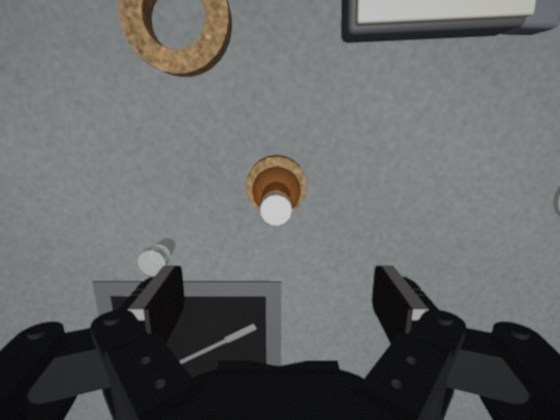

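Call:
{"method": "apply_moves", "body": {"commands": [[8.5, 0, -0.13, 2.0, 0], [8.5, 0, 0, 3.0, 0], [8.5, 0, 0, 3.0, 0], [8.5, 0, 0, 3.0, 0], [8.5, 0, 0, 2.8, 0], [8.5, 0, 0, 1.7, 0], [8.5, 0, 0, 0, 0], [8.5, 0, 0, 0, 0]]}}

```text
time_s: 30.43
eef_pos: [533.5, -425.3, 83.2]
ee_rot: [-0.0, 0.707, 0.707, 0.0]
force: [-0.3, 0.0, 0.6]
grip_width: 0.993
```

Call:
{"method": "apply_moves", "body": {"commands": [[3.5, 0, 0, 0, 0], [2.0, 0, 0, 0, 0], [2.0, 0, 0, 0, 0], [2.0, 0, 0, 0, 0], [2.0, 0, 0, 0, 0], [2.0, 0, 0, 0, 0], [2.0, 0, 0, 0, 0], [2.0, 0, 0, 0, 0]], "squeeze": 30}}

```text
time_s: 31.1
eef_pos: [533.2, -426.0, 83.3]
ee_rot: [0.001, 0.707, 0.707, -0.0]
force: [1.0, -0.2, 4.2]
grip_width: 0.318
```

Call:
{"method": "apply_moves", "body": {"commands": [[2.0, 0, 0, -0.5, 0], [2.0, 0, 0, -1.0, 0], [2.0, 0, 0, -2.0, 0], [2.0, 0, 0, -3.0, 0], [2.0, 0, 0, -3.2, 0], [2.0, 0, 0, -3.2, 0], [2.0, 0, 0, -2.0, 0], [2.0, 0, 0, -1.1, 0], [2.0, 0, 0, 0, 0], [2.0, 0, 0, 0, 0]]}}

```text
time_s: 31.93
eef_pos: [532.8, -425.6, 241.8]
ee_rot: [-0.001, 0.707, 0.707, 0.0]
force: [0.1, -0.1, -1.4]
grip_width: 0.319
```

```bash
python3 - <<'E'
from h import *
i,im,s=snap("w23")
E
```

```text
t 31.9333 pos [ 532.81 -425.59  241.76] q [-0.    0.71  0.71  0.  ] F [ 0.06 -0.12 -1.38] grip 0.31922124900332594
```

View pics/w23.png

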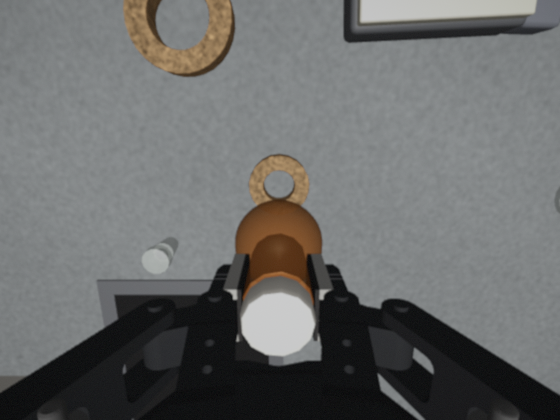

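Call:
{"method": "apply_moves", "body": {"commands": [[2.0, 1.2, 0.7, 0, 0], [2.0, 2.2, 1.3, 0, 0], [2.0, 2.87, 1.7, 0, 0], [2.0, 2.87, 1.7, 0, 0], [2.0, 2.87, 1.7, 0, 0], [2.0, 2.87, 1.7, 0, 0], [2.0, 2.87, 1.7, 0, 0], [2.0, 2.87, 1.7, 0, 0], [2.0, 2.2, 1.3, 0, 0], [2.0, 1.2, 0.7, 0, 0], [2.0, 0, 0, 0, 0], [2.0, 0, 0, 0, 0]]}}

```text
time_s: 32.98
eef_pos: [674.8, -185.3, 241.7]
ee_rot: [-0.001, 0.707, 0.707, -0.0]
force: [-0.0, -0.4, -0.7]
grip_width: 0.317
```

```bash
python3 - <<'E'
from h import *
i,im,s=snap("w24")
E
```

```text
t 32.9833 pos [ 674.84 -185.32  241.67] q [-0.    0.71  0.71 -0.  ] F [-0.01 -0.4  -0.74] grip 0.31735288437951353
```

View pics/w24.png

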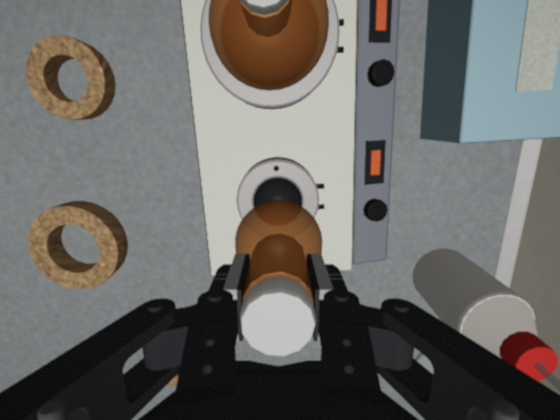

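Call:
{"method": "apply_moves", "body": {"commands": [[2.0, 0, -0.03, 1.5, 0], [2.0, 0, 0, 2.5, 0], [2.0, 0, 0, 2.0, 0], [2.0, 0, 0, 1.5, 0], [2.0, 0, 0, 1.0, 0], [2.0, 0, 0, 0.5, 0], [2.0, 0, 0, 0.2, 0], [2.0, 0, 0, 0, 0], [2.0, 0, 0, 0, 0], [2.0, 0, 0, 0, 0]]}}

```text
time_s: 33.87
eef_pos: [675.0, -185.8, 151.7]
ee_rot: [0.001, 0.707, 0.707, 0.0]
force: [0.0, -0.6, -1.9]
grip_width: 0.318
```

```bash
python3 - <<'E'
from h import *
i,im,s=snap("w25")
cv2.imwrite("pics/w25c.png",cv2.resize(im[130:370,160:400],None,fx=2.4,fy=2.4))
E
```

```text
t 33.8667 pos [ 675.01 -185.8   151.74] q [0.   0.71 0.71 0.  ] F [ 0.05 -0.64 -1.87] grip 0.31766499256387404
```

View pics/w25c.png

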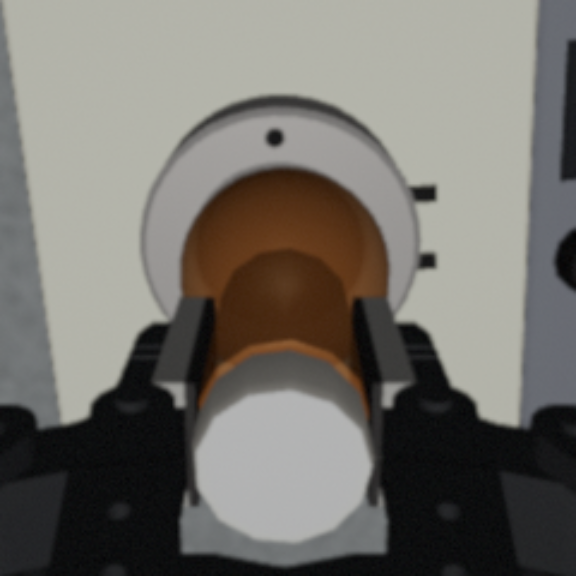

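Call:
{"method": "apply_moves", "body": {"commands": [[2.0, 0, -0.09, 0.3, 0], [2.0, 0, 0, 0.2, 0], [2.0, 0, 0, 0.15, 0], [2.0, 0, 0, 0.1, 0], [2.0, 0, 0, 0, 0], [2.0, 0, 0, 0, 0]]}}

```text
time_s: 34.42
eef_pos: [674.0, -185.8, 143.8]
ee_rot: [0.001, 0.707, 0.707, 0.0]
force: [-0.3, -0.1, 4.3]
grip_width: 0.322
```

Call:
{"method": "apply_moves", "body": {"commands": [[2.0, 0, 0, 0.05, 0], [2.0, 0, 0, 0, 0], [2.0, 0, 0, 0, 0]]}}

```text
time_s: 34.67
eef_pos: [674.1, -185.9, 143.6]
ee_rot: [0.001, 0.707, 0.707, 0.0]
force: [-1.0, -1.1, 5.9]
grip_width: 0.321
```

Seated depth matches the expected 143.3, and the side forces are about 1 N. I'll release slowly.

Call:
{"method": "apply_moves", "body": {"commands": [[2.0, -0.03, -0.03, 0, 0], [2.0, 0, 0, 0, 0], [2.75, 0, 0, 0, 0], [2.85, 0, 0, 0, 0], [2.95, 0, 0, 0, 0], [3.1, 0, 0, 0, 0], [3.4, 0, 0, 0, 0], [4.0, 0, 0, 0, 0], [6.0, 0, 0, 0, 0], [8.5, 0, 0, 0, 0], [8.5, 0, 0, 0, 0], [8.5, 0, 0, 0, 0]]}}

```text
time_s: 35.67
eef_pos: [673.5, -185.9, 142.7]
ee_rot: [0.0, 0.707, 0.707, -0.0]
force: [0.7, 0.1, -0.6]
grip_width: 0.987
```

Call:
{"method": "apply_moves", "body": {"commands": [[8.5, 0, 0, -1.0, 0], [8.5, 0, 0, -2.0, 0], [8.5, 0, 0, -3.0, 0], [8.5, 0, 0, -3.0, 0], [8.5, 0, 0, -1.3, 0], [8.5, 0, 0, 0, 0], [8.5, 0, 0, 0, 0]]}}

```text
time_s: 36.25
eef_pos: [673.5, -185.9, 246.2]
ee_rot: [0.001, 0.707, 0.707, 0.0]
force: [0.4, 0.4, -1.0]
grip_width: 0.998
```

```bash
python3 - <<'E'
from h import *
i,im,s=snap("w26")
c=cv2.resize(im[130:260,210:340],None,fx=4.5,fy=4.5,interpolation=cv2.INTER_CUBIC)
cv2.imwrite("pics/w26c.png",cv2.convertScaleAbs(c,alpha=1.8,beta=-180))
print([proj(i,(674+1.6,-186,z)) for z in (180,100,89)])
E
```

```text
t 36.25 pos [ 673.54 -185.9   246.21] q [0.   0.71 0.71 0.  ] F [ 0.44  0.43 -1.  ] grip 0.9979114997568997
[(np.float64(278.4964399504149), np.float64(231.72179638243463)), (np.float64(278.18709113625835), np.float64(202.27459914093782)), (np.float64(278.15706237621066), np.float64(199.41613394056895))]
```

View pics/w26c.png

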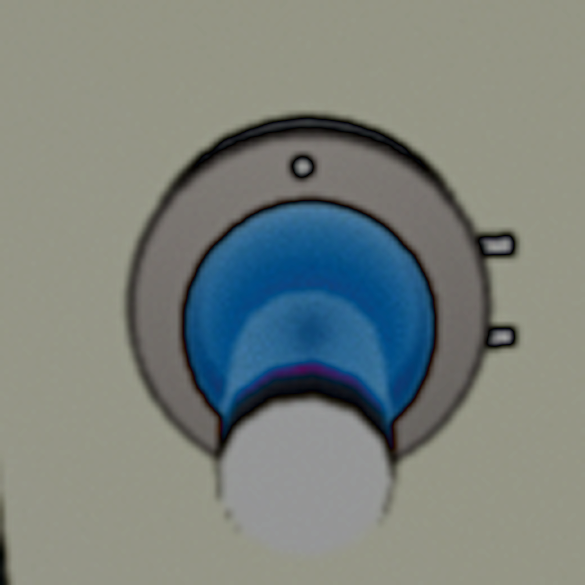

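flask_50 is centred and upright: the bulb is at crop x 309 and the stopper at 306. I'll retreat for the final checks.

Call:
{"method": "apply_moves", "body": {"commands": [[8.5, 0, -1.5, -3.0, 0], [8.5, 1.0, -2.5, -2.5, 0], [8.5, 2.0, -3.0, -1.0, 0], [8.5, 2.5, -3.0, 0, 0], [8.5, 2.5, -3.0, 0, 0], [8.5, 2.5, -3.0, 0, 0], [8.5, 2.5, -3.0, 0, 0], [8.5, 2.0, -2.5, 0, 0], [8.5, 1.0, -1.5, 0, 0], [8.5, 0, 0, 0, 0], [8.5, 0, 0, 0, 0], [8.5, 0, 0, 0, 0]]}}

```text
time_s: 37.3
eef_pos: [443.8, -26.2, 309.9]
ee_rot: [-0.001, 0.707, 0.707, -0.0]
force: [0.6, -0.8, 0.3]
grip_width: 0.994
```

```bash
python3 - <<'E'
from h import *
for n,(x0,y0,x1,y1) in {"scene":(120,140,430,260),"side":(200,130,350,360)}.items():
    im=ctrl.capture(n)[:,:,::-1].copy(); cv2.imwrite(f"pics/{n}27.png",im)
    roi=np.zeros(im.shape[:2],bool); roi[y0:y1,x0:x1]=1
    hsv=cv2.cvtColor(im,cv2.COLOR_BGR2HSV); H,S,V=[hsv[...,k].astype(int) for k in range(3)]
    for k,m in {"white":(S<45)&(V>150),"red":((H<6)|(H>174))&(S>170)&(V>120),"blue":(H>100)&(H<125)&(S>150)}.items():
        for c in comps(m&roi): print(n,k,c[0],c[1])
    z=2.5; cv2.imwrite(f"pics/{n}27c.png",cv2.resize(im[y0:y1,x0:x1],None,fx=z,fy=z,interpolation=cv2.INTER_CUBIC))
print(ctrl.sense()["eef_pos"])
E
```

```text
scene white [125.8 164.4] [122 162   8   6  35]
scene white [253.4 214.5] [249 211  10   8  67]
scene white [213.7 240.5] [ 178  217   96   43 1981]
scene white [304.3 219.6] [300 216  10   8  65]
scene white [300.7 240.9] [ 262  221   72   39 1559]
scene red [417.8 209. ] [414 206   8   7  44]
scene blue [307.  176.3] [304 174   7   6  34]
scene blue [364.4 183.9] [355 175  20  19 303]
side white [245. 149.] [242 148   7   3  17]
side white [240.2 155.9] [237 155   8   3  20]
side white [240.4 221.5] [ 203  174   68   78 1889]
side white [235.9 185.3] [232 184   9   4  29]
side red [263.2 292.1] [258 289  12   8  73]
side blue [313.6 211.7] [310 210   8   4  26]
side blue [322.6 272.4] [308 264  30  18 428]
[443.94 -26.37 309.93]
```

View pics/scene27c.png

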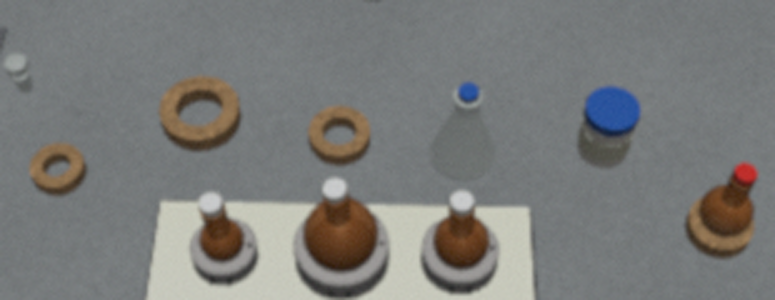

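View pics/side27c.png

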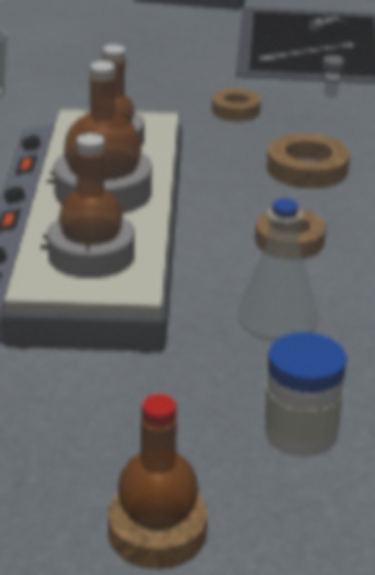

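```bash
python3 - <<'E'
from h import *
s=ctrl.camera_info("scene"); d=ctrl.camera_info("side")
A={"done":(564.5,404,15,118,(417.8,209.),(263.2,292.1)),"f250":(668.4,-50.4,75,139,(253.4,214.5),(240.2,155.9)),"f100":(661.4,85.3,75,118,(304.3,219.6),(235.9,185.3)),"f50":(674,-186,75,105,None,(245,149))}
for k,(x,y,z,h,ps,pd) in A.items():
    print(k,"scene want",np.round(proj(s,(x,y,z+h-5)),1),"got",ps,"side want",np.round(proj(d,(x,y,z+h-2)),1),"got",pd)
    if ps:
        print("   tri",tri(s,ps,d,pd), "scene@top",onz(s,*ps,z+h-5))
E
```

```text
done scene want [417.3 209.2] got (417.8, 209.0) side want [263.6 290.9] got (263.2, 292.1)
   tri (array([564.85, 405.13, 129.15]), np.float64(0.6532709530348985)) scene@top [563.7  405.42 128.  ]
f250 scene want [255.  215.6] got (253.4, 214.5) side want [240.7 156.9] got (240.2, 155.9)
   tri (array([669.55, -54.05, 213.93]), np.float64(1.8954536006618348)) scene@top [665.32 -54.86 209.  ]
f100 scene want [306.3 220.5] got (304.3, 219.6) side want [236.2 186.6] got (235.9, 185.3)
   tri (array([662.31,  80.02, 192.21]), np.float64(1.0922133172191515)) scene@top [659.03  80.   188.  ]
f50 scene want [205.  221.4] got None side want [245.2 150. ] got (245, 149)
```

Final views: all four flasks are in place, and the conical flask and jar are at unchanged pixels (307.0,176.3 and 364.4,183.9). flask_100 looks about 2.5° off toward -y. There is plenty of time, so I'll take a closer wrist look and straighten it.

Call:
{"method": "apply_moves", "body": {"commands": [[8.5, 0.6, 1.2, 0, 0], [8.5, 1.1, 2.1, 0, 0], [8.5, 1.6, 3.1, 0, 0], [8.5, 1.6, 3.1, 0, 0], [8.5, 1.6, 3.1, 0, 0], [8.5, 1.6, 3.1, 0, 0], [8.5, 1.6, 3.1, 0.8, 0], [8.5, 1.0, 1.9, 2.0, 0], [8.5, 0.5, 1.0, 2.4, 0], [8.5, 0, 0, 0, 0], [8.5, 0, 0, 0, 0], [8.5, 0, 0, 0, 0]]}}

```text
time_s: 38.4
eef_pos: [660.5, 85.5, 260.0]
ee_rot: [0.001, 0.707, 0.707, 0.0]
force: [0.6, -0.2, 0.8]
grip_width: 0.997
```

```bash
python3 - <<'E'
from h import *
i,im,s=snap("w28")
hsv=cv2.cvtColor(im,cv2.COLOR_BGR2HSV)
g=cv2.createCLAHE(6,(8,8)).apply(cv2.cvtColor(im,cv2.COLOR_BGR2GRAY))[120:270,200:350]
cv2.imwrite("pics/w28c.png",cv2.resize(g,None,fx=4,fy=4,interpolation=cv2.INTER_CUBIC))
print([np.round(proj(i,(661.4+1.6,85.3,z)),1) for z in (193,179,107,93)])
E
```

```text
t 38.4 pos [660.53  85.48 259.99] q [0.   0.71 0.71 0.  ] F [ 0.56 -0.24  0.83] grip 0.9968382569394613
[array([279.1, 231.4]), array([279. , 224.8]), array([278.6, 200.6]), array([278.5, 197.1])]
```

View pics/w28c.png

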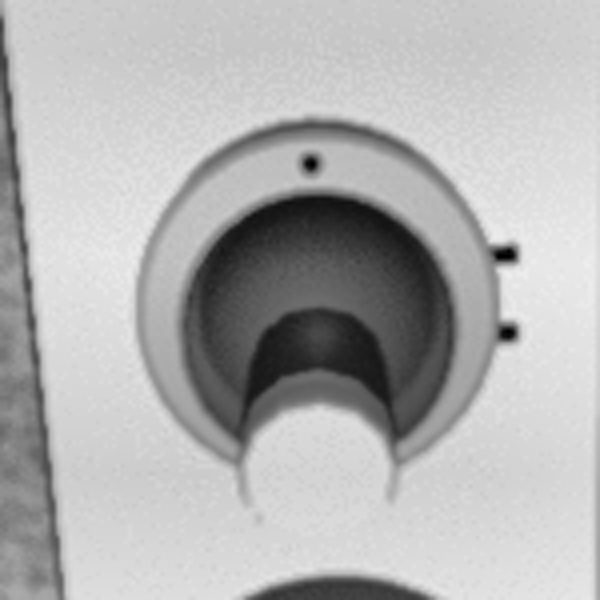

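The disc's top edge puts the stopper centre at about row 239, against 231.4 expected. flask_100 therefore leans about 3° toward -y, after pivoting between the pads during the carry. I'll turn the jaws across y, so closing them squares the neck upright.

Call:
{"method": "apply_moves", "body": {"commands": [[8.5, 0, 0, 0, 0.12], [8.5, 0, 0, 0, 0.12], [8.5, 0, 0, 0, 0.12], [8.5, 0, 0, 0, 0.12], [8.5, 0, 0, 0, 0.12], [8.5, 0, 0, 0, 0.12], [8.5, 0, 0, 0, 0.12], [8.5, 0, 0, 0, 0.12], [8.5, 0, 0, 0, 0.12], [8.5, 0, 0, 0, 0.12], [8.5, 0, 0, 0, 0.12], [8.5, 0, 0, 0, 0.12]]}}

```text
time_s: 39.45
eef_pos: [660.4, 85.6, 261.0]
ee_rot: [0.0, 0.998, 0.062, 0.002]
force: [-0.1, -0.0, 0.6]
grip_width: 0.997
```

Call:
{"method": "apply_moves", "body": {"commands": [[8.5, 0, 0, 0, 0.12], [8.5, 0, 0, 0, 0.01], [8.5, 0, 0, 0, 0], [8.5, 0, 0, 0, 0], [8.5, 0, 0, 0, 0]]}}

```text
time_s: 39.87
eef_pos: [660.5, 86.0, 259.2]
ee_rot: [0.0, 1.0, 0.001, 0.0]
force: [0.4, 0.8, -0.2]
grip_width: 0.997
```

```bash
python3 - <<'E'
from h import *
from scipy.spatial.transform import Rotation as R
i,im,s=snap("w29"); q=s["ee_rot"]; print(s["joints"], R.from_quat(np.r_[q[1:],q[0]]).as_matrix())
E
```

```text
t 39.8667 pos [660.47  85.97 259.23] q [0. 1. 0. 0.] F [ 0.45  0.82 -0.25] grip 0.9966401553145048
[-0.05  0.63  0.97  0.    1.54  1.52] [[ 1.  0.  0.]
 [ 0. -1. -0.]
 [ 0.  0. -1.]]
```

View pics/w29.png

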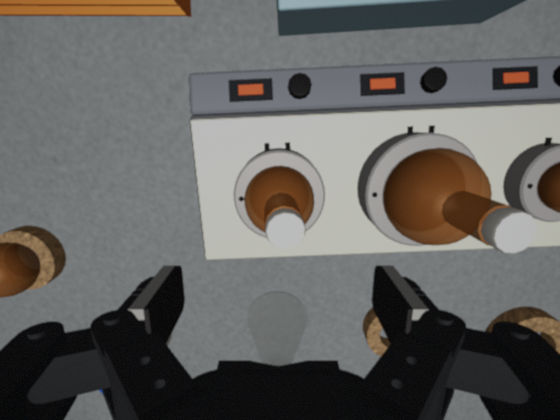

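Call:
{"method": "apply_moves", "body": {"commands": [[8.5, 0.09, 0.08, 2.0, 0], [8.5, 0, 0, 3.0, 0], [8.5, 0, 0, 3.0, 0], [8.5, 0, 0, 2.0, 0], [8.5, 0, 0, 0.4, 0], [6.0, 0, 0, 0, 0], [4.5, 0, 0, 0, 0], [3.5, 0, 0, 0, 0], [3.0, 0, 0, 0, 0], [2.5, 0, 0, 0, 0], [2.5, 0, 0, 0, 0], [2.5, 0, 0, 0, 0]], "squeeze": 20}}

```text
time_s: 40.92
eef_pos: [661.8, 85.0, 155.5]
ee_rot: [0.0, 1.0, 0.0, 0.001]
force: [0.9, -2.5, 2.8]
grip_width: 0.316
```

Call:
{"method": "apply_moves", "body": {"commands": [[2.5, 0, 0, 0, 0], [2.5, 0, 0, 0, 0]]}}

```text
time_s: 41.08
eef_pos: [661.8, 85.1, 155.5]
ee_rot: [0.0, 1.0, 0.0, 0.001]
force: [0.4, -2.5, 5.5]
grip_width: 0.321
```

Call:
{"method": "apply_moves", "body": {"commands": [[2.5, 0, 0.06, 0, 0], [2.5, 0, 0, 0, 0], [2.5, 0, 0, 0, 0]]}}

```text
time_s: 41.33
eef_pos: [661.8, 84.8, 155.4]
ee_rot: [-0.0, 1.0, 0.0, 0.001]
force: [-0.3, -1.2, 4.9]
grip_width: 0.323
```

Call:
{"method": "apply_moves", "body": {"commands": [[2.5, 0, 0.05, 0, 0], [2.5, 0, 0, 0, 0], [2.7, 0, 0, 0, 0], [2.75, 0, 0, 0, 0], [2.8, 0, 0, 0, 0], [2.85, 0, 0, 0, 0], [2.9, 0, 0, 0, 0], [3.0, 0, 0, 0, 0], [3.2, 0, 0, 0, 0], [3.6, 0, 0, 0, 0], [5.0, 0, 0, 0, 0], [8.5, 0, 0, 0, 0]]}}

```text
time_s: 42.33
eef_pos: [661.4, 84.2, 154.6]
ee_rot: [-0.0, 1.0, 0.0, -0.0]
force: [0.6, 0.6, -0.5]
grip_width: 0.69
```

Call:
{"method": "apply_moves", "body": {"commands": [[8.5, 0, 0, 0, 0], [8.5, 0, 0, 0, 0], [8.5, 0, 0, -1.0, 0], [8.5, 0, 0, -2.0, 0], [8.5, 0, 0, -3.0, 0], [8.5, 0, 0, -3.0, 0], [8.5, 0, 0, -1.4, 0], [8.5, 0, 0, 0, 0], [8.5, 0, 0, 0, 0]]}}

```text
time_s: 43.08
eef_pos: [661.5, 84.3, 259.4]
ee_rot: [0.0, 1.0, 0.0, 0.001]
force: [-0.6, -0.6, -0.7]
grip_width: 0.993
```

```bash
python3 - <<'E'
from h import *
i,im,s=snap("w30")
g=cv2.createCLAHE(6,(8,8)).apply(cv2.cvtColor(im,cv2.COLOR_BGR2GRAY))[120:270,200:350]
cv2.imwrite("pics/w30c.png",cv2.resize(g,None,fx=4,fy=4,interpolation=cv2.INTER_CUBIC))
print([np.round(proj(i,(661.4,85,z)),1) for z in (193,107)])
im=ctrl.capture("scene")[:,:,::-1];cv2.imwrite("pics/scene30c.png",cv2.resize(im[140:260,120:430],None,fx=2.5,fy=2.5,interpolation=cv2.INTER_CUBIC))
E
```

```text
t 43.0833 pos [661.48  84.27 259.4 ] q [0. 1. 0. 0.] F [-0.56 -0.57 -0.67] grip 0.9933398092557848
[array([275.5, 235.1]), array([276. , 203.5])]
```

View pics/w30c.png

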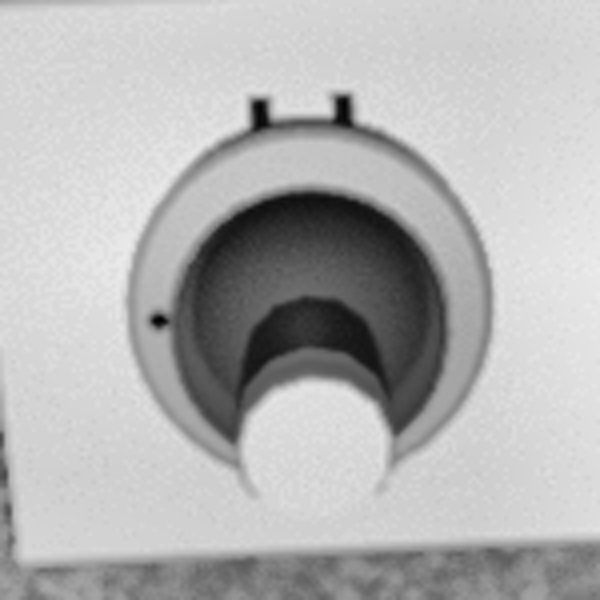

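flask_100 is now within about 0.6° (stopper at crop x 315, bulb at 309). I'll do the same for flask_250.

Call:
{"method": "apply_moves", "body": {"commands": [[8.5, 0, 1.5, -1.0, 0], [8.5, 0.2, 3.0, -1.0, 0], [8.5, 0.2, 3.5, 0, 0], [8.5, 0.2, 3.2, 0, 0], [8.5, 0.1, 2.2, 0, 0], [8.5, 0, 0, 0, 0], [8.5, 0, 0, 0, 0], [8.5, 0, 0, 0, 0]]}}

```text
time_s: 43.85
eef_pos: [668.4, -49.6, 278.5]
ee_rot: [-0.0, 1.0, 0.0, -0.0]
force: [-0.2, 0.6, -0.6]
grip_width: 0.993
```

```bash
python3 - <<'E'
from h import *
i,im,s=snap("w31")
g=cv2.createCLAHE(6,(8,8)).apply(cv2.cvtColor(im,cv2.COLOR_BGR2GRAY))[120:270,200:350]
cv2.imwrite("pics/w31c.png",cv2.resize(g,None,fx=4,fy=4,interpolation=cv2.INTER_CUBIC))
E
```

```text
t 43.85 pos [668.37 -49.6  278.51] q [-0.  1.  0. -0.] F [-0.23  0.58 -0.62] grip 0.9930933035578438
```

View pics/w31c.png

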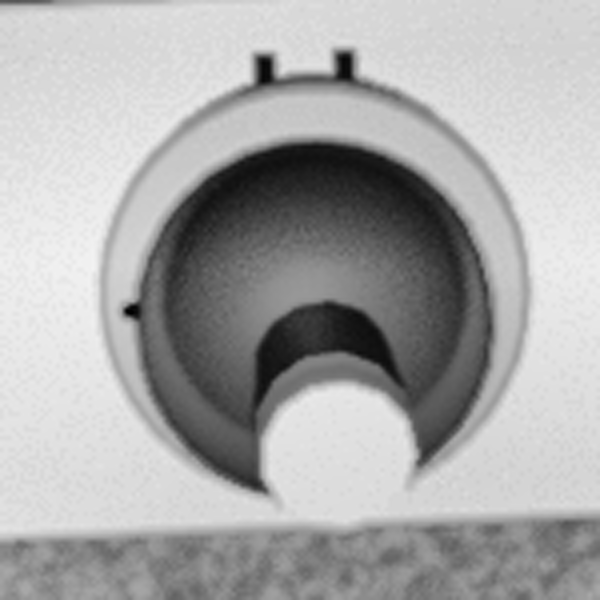

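Call:
{"method": "apply_moves", "body": {"commands": [[8.5, 0, 0.1, 2.0, 0], [8.5, 0, 0, 3.0, 0], [8.5, 0, 0, 3.0, 0], [8.5, 0, 0, 1.8, 0], [8.5, 0, 0, 0.3, 0], [6.0, 0, 0, 0, 0], [4.5, 0, 0, 0, 0], [3.5, 0, 0, 0, 0], [3.0, 0, 0, 0, 0], [2.5, 0, 0, 0, 0], [2.5, 0, 0, 0, 0], [2.5, 0, 0, 0, 0]], "squeeze": 20}}

```text
time_s: 44.9
eef_pos: [668.9, -50.9, 178.6]
ee_rot: [0.0, 1.0, 0.0, 0.001]
force: [0.0, -0.2, 4.9]
grip_width: 0.323
```

Call:
{"method": "apply_moves", "body": {"commands": [[2.5, 0, 0, 0, 0], [2.5, 0, 0, 0, 0]]}}

```text
time_s: 45.07
eef_pos: [668.8, -50.9, 178.5]
ee_rot: [0.0, 1.0, 0.0, 0.001]
force: [-0.3, -0.3, 5.7]
grip_width: 0.318
```

Side force is near zero. Releasing.

Call:
{"method": "apply_moves", "body": {"commands": [[2.7, 0, 0, 0, 0], [2.75, 0, 0, 0, 0], [2.8, 0, 0, 0, 0], [2.85, 0, 0, 0, 0], [2.9, 0, 0, 0, 0], [3.0, 0, 0, 0, 0], [3.2, 0, 0, 0, 0], [3.6, 0, 0, 0, 0], [5.0, 0, 0, 0, 0], [8.5, 0, 0, 0, 0], [8.5, 0, 0, 0, 0], [8.5, 0, 0, 0, 0]]}}

```text
time_s: 46.07
eef_pos: [668.5, -50.8, 177.6]
ee_rot: [0.0, 1.0, 0.0, -0.0]
force: [0.8, 0.3, 0.1]
grip_width: 0.96
```

Call:
{"method": "apply_moves", "body": {"commands": [[8.5, 0, 0, -1.0, 0], [8.5, 0, 0, -2.0, 0], [8.5, 0, 0, -3.0, 0], [8.5, 0, 0, -3.0, 0], [8.5, 0, 0, -1.4, 0], [8.5, 0, 0, 0, 0], [8.5, 0, 0, 0, 0]]}}

```text
time_s: 46.65
eef_pos: [668.6, -50.8, 282.4]
ee_rot: [0.0, 1.0, 0.0, 0.001]
force: [0.0, 0.3, 0.1]
grip_width: 0.991
```

```bash
python3 - <<'E'
from h import *
i,im,s=snap("w32")
g=cv2.createCLAHE(6,(8,8)).apply(cv2.cvtColor(im,cv2.COLOR_BGR2GRAY))[120:270,200:350]
cv2.imwrite("pics/w32c.png",cv2.resize(g,None,fx=4,fy=4,interpolation=cv2.INTER_CUBIC))
E
```

```text
t 46.65 pos [668.59 -50.76 282.37] q [0. 1. 0. 0.] F [0.04 0.28 0.07] grip 0.9914312747283198
```

View pics/w32c.png

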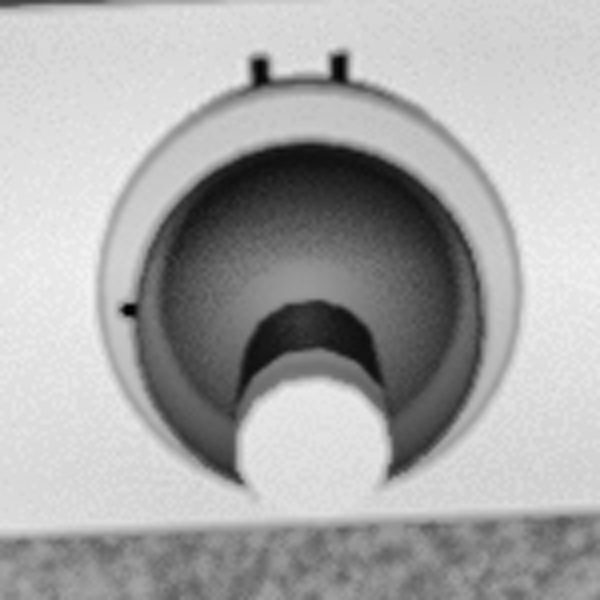

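flask_250 is upright (stopper at 314, bulb at 310). Now flask_50.

Call:
{"method": "apply_moves", "body": {"commands": [[8.5, 0, 1.5, 0, 0], [8.5, 0.1, 3.0, 0, 0], [8.5, 0.2, 3.5, 0, 0], [8.5, 0.2, 3.2, 1.0, 0], [8.5, 0, 2.3, 2.0, 0], [8.5, 0, 0, 0.8, 0], [8.5, 0, 0, 0, 0], [8.5, 0, 0, 0, 0], [8.5, 0, 0, 0, 0]]}}

```text
time_s: 47.45
eef_pos: [673.9, -185.0, 244.5]
ee_rot: [0.0, 1.0, 0.001, 0.0]
force: [-0.5, -0.6, -0.2]
grip_width: 0.995
```

```bash
python3 - <<'E'
from h import *
i,im,s=snap("w33")
g=cv2.createCLAHE(6,(8,8)).apply(cv2.cvtColor(im,cv2.COLOR_BGR2GRAY))[120:270,200:350]
cv2.imwrite("pics/w33c.png",cv2.resize(g,None,fx=4,fy=4,interpolation=cv2.INTER_CUBIC))
E
```

```text
t 47.45 pos [ 673.86 -185.01  244.5 ] q [0. 1. 0. 0.] F [-0.54 -0.65 -0.15] grip 0.994984434628205
```

View pics/w33c.png

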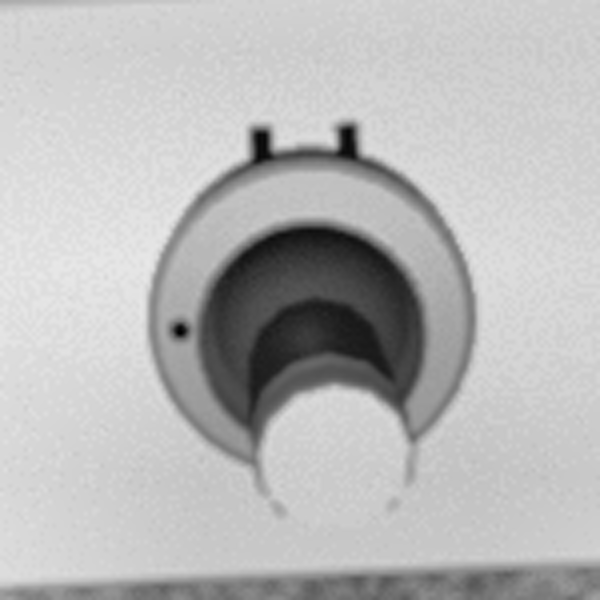

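Call:
{"method": "apply_moves", "body": {"commands": [[8.5, 0, 0.1, 2.0, 0], [8.5, 0, 0, 3.0, 0], [8.5, 0, 0, 3.0, 0], [8.5, 0, 0, 1.8, 0], [8.5, 0, 0, 0.3, 0], [6.0, 0, 0, 0, 0], [4.5, 0, 0, 0, 0], [3.5, 0, 0, 0, 0], [3.0, 0, 0, 0, 0], [2.5, 0, 0, 0, 0], [2.5, 0, 0, 0, 0], [2.5, 0, 0, 0, 0]], "squeeze": 20}}

```text
time_s: 48.5
eef_pos: [674.0, -186.6, 143.8]
ee_rot: [0.0, 1.0, 0.0, 0.001]
force: [-0.2, 2.4, 5.6]
grip_width: 0.322
```

Call:
{"method": "apply_moves", "body": {"commands": [[2.5, 0, 0, 0, 0], [2.5, 0, 0, 0, 0]]}}

```text
time_s: 48.67
eef_pos: [674.1, -186.6, 143.8]
ee_rot: [0.0, 1.0, 0.0, 0.001]
force: [-0.3, 1.8, 6.4]
grip_width: 0.323
```

Shifting 0.6 mm back toward +y, then releasing.

Call:
{"method": "apply_moves", "body": {"commands": [[2.5, 0, -0.06, 0, 0], [2.5, 0, 0, 0, 0], [2.7, 0, 0, 0, 0], [2.75, 0, 0, 0, 0], [2.8, 0, 0, 0, 0], [2.85, 0, 0, 0, 0], [2.9, 0, 0, 0, 0], [3.0, 0, 0, 0, 0], [3.2, 0, 0, 0, 0], [3.6, 0, 0, 0, 0], [5.0, 0, 0, 0, 0], [8.5, 0, 0, 0, 0]]}}

```text
time_s: 49.67
eef_pos: [673.6, -186.2, 142.5]
ee_rot: [-0.0, 1.0, 0.0, -0.0]
force: [-0.1, -0.7, -0.8]
grip_width: 0.69
```

Call:
{"method": "apply_moves", "body": {"commands": [[8.5, 0, 0, 0, 0], [8.5, 0, 0, 0, 0], [8.5, 0, 0, -1.0, 0], [8.5, 0, 0, -2.0, 0], [8.5, 0, 0, -3.0, 0], [8.5, 0, 0, -3.0, 0], [8.5, 0, 0, -1.4, 0], [8.5, 0, 0, 0, 0], [8.5, 0, 0, 0, 0]]}}

```text
time_s: 50.42
eef_pos: [673.7, -186.2, 247.4]
ee_rot: [0.0, 1.0, 0.0, 0.001]
force: [0.3, 0.1, -0.9]
grip_width: 0.999
```

```bash
python3 - <<'E'
from h import *
i,im,s=snap("w34")
g=cv2.createCLAHE(6,(8,8)).apply(cv2.cvtColor(im,cv2.COLOR_BGR2GRAY))[120:270,200:350]
cv2.imwrite("pics/w34c.png",cv2.resize(g,None,fx=4,fy=4,interpolation=cv2.INTER_CUBIC))
E
```

```text
t 50.4167 pos [ 673.7  -186.18  247.42] q [0. 1. 0. 0.] F [ 0.28  0.05 -0.91] grip 0.9989954861219477
```

View pics/w34c.png

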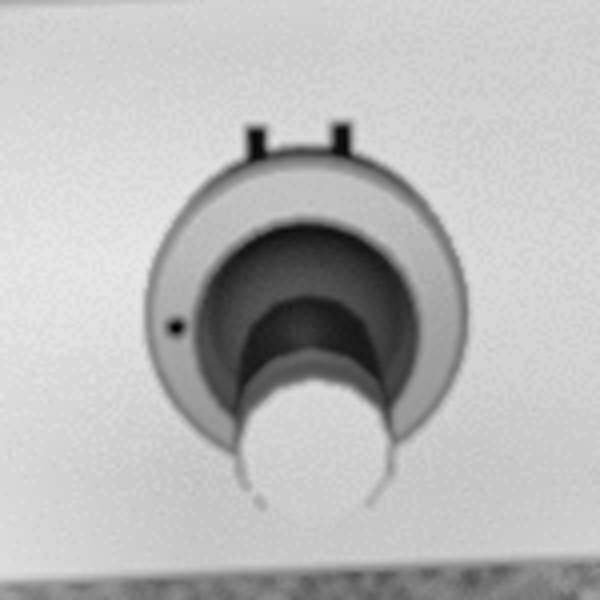

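Upright (stopper at 315, bulb at 308). I'll retreat, do the last check and hand in.

Call:
{"method": "apply_moves", "body": {"commands": [[8.5, -1.5, 0, -3.0, 0], [8.5, -2.5, -0.5, -2.5, 0], [8.5, -3.0, -1.5, -0.5, 0], [8.5, -3.0, -2.0, 0, 0], [8.5, -3.0, -2.0, 0, 0], [8.5, -3.0, -2.0, 0, 0], [8.5, -3.0, -2.0, 0, 0], [8.5, -2.5, -2.0, 0, 0], [8.5, -1.5, -1.0, 0, 0], [8.5, 0, 0, 0, 0], [8.5, 0, 0, 0, 0], [8.5, 0, 0, 0, 0]]}}

```text
time_s: 51.47
eef_pos: [443.8, -56.6, 306.0]
ee_rot: [-0.0, 1.0, 0.0, -0.001]
force: [-0.2, -0.3, 1.1]
grip_width: 0.996
```

```bash
python3 - <<'E'
from h import *
out=[]
for n,(x0,y0,x1,y1) in {"scene":(120,140,430,260),"side":(200,130,350,360)}.items():
    im=ctrl.capture(n)[:,:,::-1].copy()
    roi=np.zeros(im.shape[:2],bool); roi[y0:y1,x0:x1]=1
    hsv=cv2.cvtColor(im,cv2.COLOR_BGR2HSV); H,S,V=[hsv[...,k].astype(int) for k in range(3)]
    for k,m in {"white":(S<45)&(V>150),"red":((H<6)|(H>174))&(S>170)&(V>120),"blue":(H>100)&(H<125)&(S>150)}.items():
        for c in comps(m&roi): print(n,k,c[0],c[1])
    out.append(cv2.resize(im[y0:y1,x0:x1],None,fx=2.5,fy=2.5,interpolation=cv2.INTER_CUBIC))
cv2.imwrite("pics/scene35.png",out[0]);cv2.imwrite("pics/side35.png",out[1])
E
```

```text
scene white [125.7 164.4] [122 162   8   6  38]
scene white [254.5 214.5] [250 211  10   8  68]
scene white [214.  240.5] [ 178  217   96   43 2002]
scene white [305.4 219.6] [301 216  10   8  66]
scene white [300.7 240.9] [ 262  221   72   39 1579]
scene red [417.7 209. ] [414 206   8   7  45]
scene blue [307.  176.3] [304 174   7   6  34]
scene blue [364.5 183.8] [355 175  20  19 298]
side white [245.2 149.2] [242 148   7   3  16]
side white [240.2 156.1] [237 155   8   3  20]
side white [240.5 221.6] [ 203  174   68   78 1873]
side white [235.5 185.7] [231 184  10   4  30]
side red [263.2 292.1] [258 289  12   8  71]
side blue [313.6 211.7] [310 210   8   4  27]
side blue [322.5 272.3] [308 264  30  18 424]
```

View pics/scene35.png

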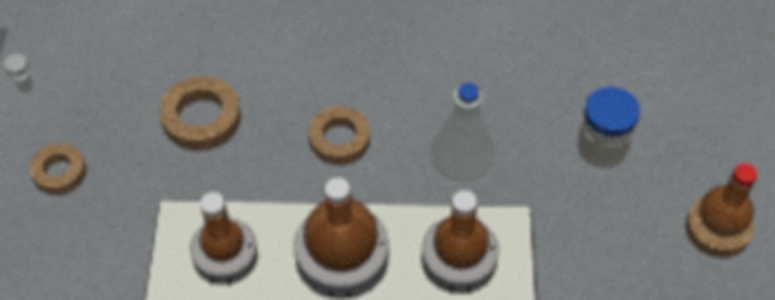

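View pics/side35.png

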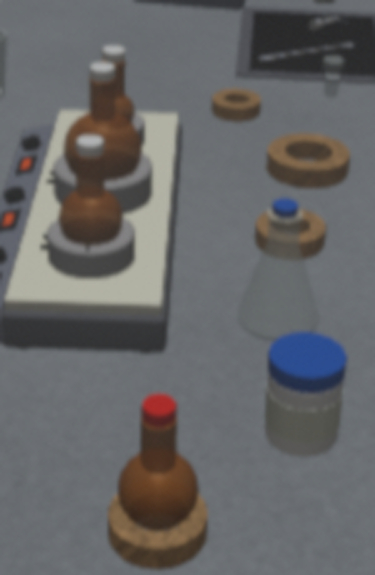

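The stoppers are within about 1 px of where upright flasks should show. The conical flask and jar sit at their starting pixels, and the arm is clear.

```bash
python3 -c "
from rig import ctrl
print(ctrl.finish_job())"
```

```text
the job is handed in; nothing more can be done
None
```

The job is done and handed in at about 52 s of the 120 s allowed. The red-stoppered flask now stands on the free cork ring. After it I loaded flask_250, flask_100 and flask_50, in that order, each into its matching block.

**Mended on the way:** after the first release, all three loaded flasks were seated but leaned about 2–3°. I regripped each one in place and released it slowly. The wrist camera also read about 1.5 mm too high in x, so I corrected the later moves for that.

**Last checks:**
- **Flasks:** all four were seated, and the last views showed each within about 1° of upright.
- **Bystanders:** the conical flask and the jar were at their starting pixels, within 0.1 px.
- **Forces:** the highest reading was about 8 N.
- **Not settled:** the white stoppers were hard to tell from the white hotplate, so those lean readings are only good to roughly 1°.

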